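Weigh a stock basket on the swinging hook of the hanging scale

ROBOT

A 6-joint arm with a two-finger parallel gripper is mounted at the origin on the work surface. World frame = base frame: x ahead of the robot, y to its left, z up, the work surface at z = 0. Lengths are in m, angles in rad, forces in N, time in s.
With the tool pointing down it reaches from about 0.35 to 0.975 m from the base axis. Payload 4.9 kg.
Tool frame: the origin (TCP) lies on the centre line of the jaws, within the pads' length; the fingertips stand 14 mm ahead of it and the grasp point (between the pads) lies 5 mm behind it; y points along the fingers, z is the direction in which the jaws open and shut, and the axes are right-handed (so a half turn about y gives the same grasp; the last joint's range is limited). The gripper opens to 85 mm and grips with 20 to 120 N. Pads are 22 mm wide; open, the fingers measure 114 mm over their backs; the gripper's body (76 mm by 85 mm) begins 54 mm behind the grasp point. The pads swing forward as they close: fully open they stand 13 mm farther back than shut.
Start: joints at [-0.119, 0.053, 1.613, -0, 1.476, -0.119], TCP at [0.625, 0, 0.245] pointing down, gripper open.
Joint ranges: [-3.01, 3.01], [-1.01, 2.22], [0.06, 2.58], [-1.02, 4.17], [0.09, 2.62], [-3.14, 3.14]. Speed limits (rad/s): [2.57, 2.57, 3.14, 3.14, 3.14, 3.14].

INTERFACE

Orientations are given as a rotation vector (axis times angle).
In Python, from station import ctrl gives the robot as it stands.
- The arm moves only by the tool servo_tool, never from a script. Its arguments are lists of equal length, an entry for each row: "delta_pos": the shift along the tool's x, y, z in m, a list of three; "dr": the turn, a rotation vector about the tool's x, y, z in degrees, a list of three; "grip": the opening, from 0 (shut) to 1 (fully open). In form: {"delta_pos": [[x, y, z], ...], "dr": [[rx, ry, rz], ...], "grip": [grip, ...]}. A call has 1 to 5 rows; each row shifts and turns the pose as measured when the row begins, along the tool's axes as they then stand; what a row does not reach is not made up. A row lasts 1/8 s, in which the tool goes at most 62.5 mm and 10.7 degrees, less where a joint would pass 70% of its speed; a pose out of reach is approached as far as the arm can. A call is refused whole if a number of a shift passes 0.0625 or a number of a turn 10.7, either way. A call with a gripper value outside its range is refused whole. The fingers move at their own pace and stop on an object; "grip_force" is the grip in N (left out, the last holds). Time passes only in rows, so rows that do not move let the fingers close. It gives the time, the measured TCP pose, the force and the opening at its end, in the units of the state.
- ctrl.get_obs(): the state, without advancing time (a new reading comes with each control period).
- ctrl.get_image(name): name is "scene" or "side" or "wrist"; returns the picture (384x512x3 uint8, red, green, blue); there is no depth.
- ctrl.camera_params(name): a dict with "fovy" (degrees; the focal length in pixels is half the picture's height over the tangent of half this angle, whatever the lens; pixels are square), "cx", "cy" (the principal point, pixels), "k1" (the pictures are not rectified: a ray, as slopes to the right and down, at radius r is drawn at 1 + k1 r^2 times it, then the intrinsics apply), "eye" and "rotation" of the camera in the world. Camera axes: x right, y down, z forward; pixel columns grow to the right and rows downward; lengths in m; the calibration is good to about 2 mm. A picture is of the moment at which its call begins: read the wrist's pose just before it. camera_params takes no time and is no camera call; for the wrist camera it gives the pose at the moment of the call.
- ctrl.finish_job(): hands the job in, once; it reports no verdict.
Trained networks look in the newest picture that a camera, given by its name, has taken for a name from the list of things; names that differ only in an ending like _2 or _b are one class to them, and where a whole thing is asked for, a point or a joint stands for the part that bears it (a point fixed in the world has none). Each returns a list of dicts, best first, with "score" (0 to 1); they miss things now and then, are a little off and sometimes report something else, mostly with a low value. They report only what shows in the picture. A call takes as long as a camera call.
- ctrl.masks_of(camera, label): "pixels" (384x512 bool, what is visible of it) and "extent" ([left, top, right, bottom] in pixels, round what is visible of it).
The state is a dict: "t": time; "q": joint angles; "dq": joint speeds; "effort": joint torques, N m; "tool_pos": TCP position; "tool_rot": TCP orientation; "contact_force": force on the tool from outside, world axes, zero at the start; "wrist_torque": the same for the moment, N m; "opening": finger opening in m.
Only numpy, scipy, OpenCV 4.12 (cv2) and the standard library are available. Lean on these libraries where they do the work, as an engineer would, in place of code of your own. Each camera call takes 0.05 s, during which the arm holds its last target.

TASK

Weigh the basket of stock on the hanging scale, whose hook is swinging: lift the basket by one of the two grip sleeves on its handle, lay the bare middle of the handle lightly against the hook's shank, above the tip, on the side where the hook is open, and hold it there until the hook has come to rest against it. Only then slide the handle down into the hook, let the spring take the weight gradually without dropping it or tugging at it, and let go, so that the basket hangs level, free and still from the middle of its handle. Do not knock the hook about and leave the other things on the bench alone.

Things in the scene. Friction and masses are not known exactly. Their poses are not given: they have to be found in the camera images.
- stand_plumb (a point): Gallows stand of grey steel tube with a white dial hanging scale (dial 140 mm across, 46 mm deep along x, centre 680 mm up; a hand leaning back along the basket's handle, away from the hook, clears it). This fixed point on the bench is straight below the hook's pivot. Base plate and 32 mm column stand 310 mm along its +y; the top arm (underside 790 mm up) runs back from there; z up.
- hook_pivot (a point): Point from which the hook swings freely in every direction (hardly damped: left alone it swings for a minute), 417 mm above the bench with the scale unloaded, over stand_plumb. The hook is swinging at the start. It does not swivel about its shank: its plane when still is the stand's y-z plane.
- hook: Steel J hook of 9 mm round bar, 260 g, 200 mm long; origin at hook_pivot, z up along the shank, y-z is the plane of the hook, the mouth opens to -y (away from the stand's column). The shank is straight on y = 0 down to z = -132 mm, then bows to y = +20 mm round the back of the bowl.
- hook_bowl (a point): Where the centre line of an 8 mm bar lies when seated in the hook's bowl: 186.5 mm below the pivot on the line of the shank, 230 mm above the bench when still and unloaded; axes of the hook. In this frame the shank is straight from 55 mm upward.
- hook_tip (a point): Top end of the hook's upturned tip: 25 mm to the hook's -y from the shank line, 33 mm above hook_bowl, axes of the hook. The free gap of the mouth, tip to back, is about 30 mm.
- rod (a joint): How far the scale's spring rod is pulled down (m): 0 unloaded, 1 mm per 0.2 N of load on the hook, lightly damped, stop at 45 mm. The dial pointers show it.
- basket: Open steel wire basket filled with small stock (nothing comes loose), 210 mm along its x, 130 mm along y, walls 62 mm, contents to 75 mm high, mass unknown between 0.2 and 0.6 kg, balanced about its middle; origin at the centre of its underside, z up. A rigid bail of 8 mm rod rises from the middle of both short sides; its top bar runs along x, 165 mm up.
- handle_mid (a point): Middle of the bail's top bar, on its centre line, 165 mm above the basket's underside; axes of the basket (bar along x). 47 mm of bare rod either side of it is where the hook goes.
- sleeve_a (a point): Centre of one of the two black round rubber grip sleeves on the bail's top bar, 18 mm diameter, 50 mm long along the basket's x, centred 72 mm from handle_mid on its -x side. 80 mm free below it.
- sleeve_b (a point): Centre of the other grip sleeve, 72 mm from handle_mid on the +x side.
- cleaner: Bystander: white bottle, 72 mm diameter, 200 mm high; origin at its underside.
- bleach: Bystander: grey bottle, 68 mm diameter, 190 mm high; origin at its underside.
- aerosol: Bystander: spray can, 54 mm diameter, 170 mm high; origin at its underside.
- tape_roll: Bystander: roll of packing tape lying flat, 96 mm across, 48 mm high; origin at its underside.
- cutter: Bystander: carton cutter lying flat, about 145 mm long, 18 mm high; origin at its underside.
- marker: Bystander: marker pen lying flat, 125 mm long, 20 mm high; origin at its underside.
- soap_carton: Bystander: white carton 90 x 60 x 45 mm; origin at its underside.

How it is judged:
On the way, in this order (a step that is already met when the one before it is completed fails the run):
1. The carried basket's handle rests against the hook's shank, above the hook's tip, and the hook has come to rest against it (turning slower than 0.15 rad/s for 0.5 s) (contact force between basket and hook above 0.02 N and angular speed of hook below 0.15 rad/s and z of handle_mid in the frame of hook_bowl between 0.038 and 0.14 m and x of handle_mid in the frame of hook_bowl between -0.04 and 0.04 m and y of handle_mid in the frame of hook_bowl between -0.025 and 0 m and height (world z) of basket above 0.05 m), for 0.5 s.
2. The handle lies in the bowl of the hook and the spring has begun to take the weight (y of handle_mid in the frame of hook_bowl between -0.01 and 0.01 m and z of handle_mid in the frame of hook_bowl between -0.008 and 0.008 m and x of handle_mid in the frame of hook_bowl between -0.04 and 0.04 m and value of joint rod above 0.002 m), for 0.1 s.
At the end, for the whole second after the job is handed in: The basket hangs from the hook alone, clear of the bench: its bar seated in the bowl (within 8 mm) and the hook within 25 mm of the handle's middle, the spring loaded, the basket level within 8 degrees, the hook plumb within 3.4 degrees, all at rest (basket below 50 mm/s) (y of handle_mid in the frame of hook_bowl between -0.008 and 0.008 m and z of handle_mid in the frame of hook_bowl between -0.006 and 0.006 m and x of handle_mid in the frame of hook_bowl between -0.025 and 0.025 m and value of joint rod above 0.006 m and height (world z) of basket above 0.02 m and angle between basket's own z axis and vertical below 0.14 rad and angle between hook's own z axis and vertical below 0.06 rad and linear speed of basket below 0.05 m/s and angular speed of hook below 0.3 rad/s); the robot touches nothing.
It fails at once if The handle is brought down into the hook's mouth (below the tip's level) while the hook is still swinging or is set swinging (faster than 0.8 rad/s) (z of handle_mid in the frame of hook_bowl between -0.02 and 0.03 m and y of handle_mid in the frame of hook_bowl between -0.022 and 0.022 m and x of handle_mid in the frame of hook_bowl between -0.09 and 0.09 m and angular speed of hook above 0.8 rad/s).
It fails at once if The spring is jerked: the weight is dropped on it or the pulled rod is let fly (rod faster than 60 mm/s) (velocity of joint rod above 0.06 m/s or velocity of joint rod below -0.06 m/s).
It fails at once if The hook is knocked or pulled with more than 15 N (contact force between hook and anything else above 15 N).
It fails at once if The hook is thrown or pushed more than 0.55 rad out of plumb (angle between hook's own z axis and vertical above 0.55 rad).
It fails at once if A bystander is moved by more than 20 mm (distance of any of cleaner, bleach, aerosol, tape_roll, cutter, marker, soap_carton from where it was at the start of the episode above 0.02 m).
It also fails if it takes over 64 s, if anything falls off the work surface, if the arm or the gripper's body presses on something with over 40 N, if the wrist force passes 120 N, or if a joint passes its speed limit or range.

## Working session

There is one attempt and no reset: what is moved stays moved. The work goes in short steps, Python scripts to look and compute and a tool call to move; the robot and the scene stay as the last step left them, time stands still between calls to the robot, and variables do not carry over. Pictures are saved under pics/ and viewed, and the job is handed in when it is done.

Besides the shell and the picture viewer there is one more tool, called after "Request:" by a JSON object that holds its "api" and its "payload", one argument or row to a line. servo_tool: Moves the arm, as the interface text tells. Its arguments: {"type":"object","properties":{"delta_pos":{"type":"array","items":{"type":"array","items":{"type":"number"}}},"dr":{"type":"array","items":{"type":"array","items":{"type":"number"}}},"grip":{"type":"array","items":{"type":"number"}},"grip_force":{"type":"number"}},"required":["delta_pos","dr","grip"]}

```bash
ls; mkdir -p pics
cat > h.py <<'E'
import numpy as np, cv2
from scipy.spatial.transform import Rotation as R
from station import ctrl
def cam(n):
    p=ctrl.camera_params(n); return p
def ray(p,u,v):
    f=192/np.tan(np.radians(p['fovy'])/2)
    K=np.array([[f,0,p['cx']],[0,f,p['cy']],[0,0,1.]])
    q=cv2.undistortPoints(np.array([[[u,v]]],float),K,np.array([p['k1'],0,0,0.]))[0,0]
    d=np.array(p['rotation'])@np.array([q[0],q[1],1]); return np.array(p['eye']),d/np.linalg.norm(d)
def proj(p,X):
    f=192/np.tan(np.radians(p['fovy'])/2)
    c=np.array(p['rotation']).T@(np.array(X,float)-np.array(p['eye']))
    s=c[:2]/c[2]; s=s*(1+p['k1']*(s@s)); return np.array([p['cx'],p['cy']])+f*s
def atz(p,u,v,z):
    e,d=ray(p,u,v); return e+d*(z-e[2])/d[2]
def tri(rays):
    A=np.zeros((3,3));b=np.zeros(3)
    for e,d in rays:
        P=np.eye(3)-np.outer(d,d);A+=P;b+=P@e
    X=np.linalg.solve(A,b); return X,[np.linalg.norm(np.cross(X-e,d)) for e,d in rays]
def save(n,f):
    im=ctrl.get_image(n); cv2.imwrite('pics/'+f,cv2.cvtColor(im,cv2.COLOR_RGB2BGR)); return im
E
python3 - <<'E'
from h import *
for n in('scene','side','wrist'):
    save(n,n+'0.png'); p=cam(n); print(n,p)
o=ctrl.get_obs(); print(o)
E
```

```text
pics
scene {'fovy': 55.86419632851181, 'cx': 257.70277387982134, 'cy': 196.129237582208, 'k1': -0.08952972596098697, 'eye': array([ 0.99771332, -0.03390654,  1.01002179]), 'rotation': array([-1.73795679, -2.14631482,  0.55659835])}
side {'fovy': 45.565837005079125, 'cx': 255.40964559101994, 'cy': 196.48596171890634, 'k1': -0.02916524576491235, 'eye': array([ 0.26631284, -0.99126756,  0.93333082]), 'rotation': array([-2.18434601,  0.36849986, -0.16192816])}
wrist {'fovy': 58.416875298131394, 'cx': 259.03542445650834, 'cy': 192.88000896986435, 'k1': 0.010168968391268943, 'eye': array([0.62472747, 0.07442135, 0.37229105]), 'rotation': array([ 2.84180212e+00, -2.04593332e-03, -3.12684388e-03])}
{'t': 0.15, 'q': array([-1.19016083e-01,  5.32334609e-02,  1.61397220e+00,  1.55743178e-05,
        1.47602352e+00, -1.18998615e-01]), 'dq': array([ 0.00118013, -0.00169155, -0.00491027,  0.00136151,  0.00028445,
        0.00173621]), 'effort': array([ 5.10442842e-04, -3.94241810e+01, -3.70721948e+01, -1.15854355e-04,
        4.61802789e-03,  5.00508997e-05]), 'tool_pos': array([6.24533160e-01, 5.03351157e-05, 2.44331734e-01]), 'tool_rot': array([-1.21023131,  1.21050783, -1.20829125]), 'contact_force': array([-0.13717061,  0.76199142, -0.29879327]), 'wrist_torque': array([ 0.01855064, -0.01541699, -0.00984956]), 'opening': 0.08538626464550407}
```

```bash
sed -i "s/p=ctrl.camera_params(n); return p/p=dict(ctrl.camera_params(n)); p['rotation']=R.from_rotvec(p['rotation']).as_matrix(); return p/" h.py
python3 - <<'E'
from h import *
o=ctrl.get_obs(); print(R.from_rotvec(o['tool_rot']).as_matrix().round(2))
E
```

```text
[[-0. -0.  1.]
 [-1.  0. -0.]
 [-0. -1. -0.]]
```

View pics/scene0.png

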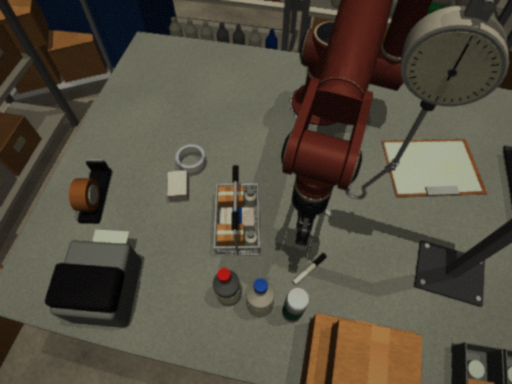

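View pics/side0.png

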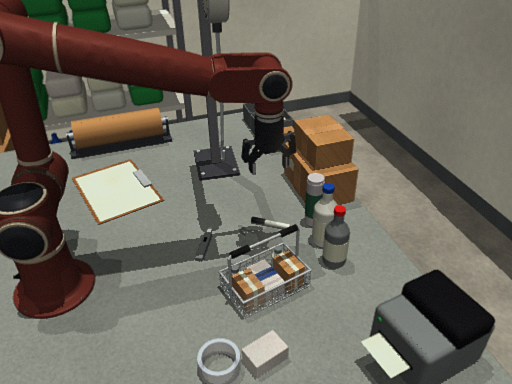

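View pics/wrist0.png

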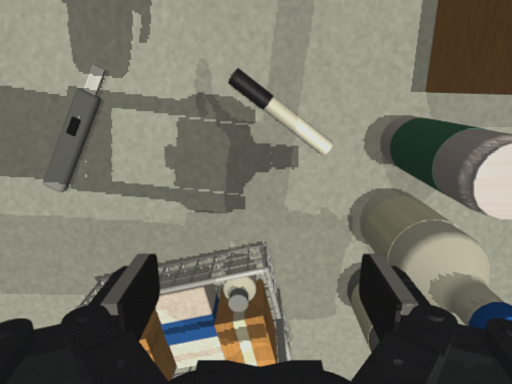

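Run:
```python
from h import *
for n in('scene','side'):
    im=save(n,n+'1.png')
    for l in('hook','sleeve_a','basket','rod','handle_mid'):
        for m in ctrl.masks_of(n,l):
            ys,xs=np.nonzero(m['pixels']); 
            if len(xs): print(n,l,round(m['score'],2),m['extent'],xs.mean().round(1),ys.mean().round(1),len(xs))
    big=cv2.cvtColor(im,cv2.COLOR_RGB2BGR)
    if n=='scene':
        c=big[0:220,312:512]; cv2.imwrite('pics/sc_hook.png',cv2.resize(c,None,fx=2.7,fy=2.7))
        c=big[150:270,190:290]; cv2.imwrite('pics/sc_b.png',cv2.resize(c,None,fx=5,fy=5))
    else:
        c=big[0:320,150:330]; cv2.imwrite('pics/si_hook.png',cv2.resize(c,None,fx=1.87,fy=1.87))
        c=big[210:320,200:330]; cv2.imwrite('pics/si_b.png',cv2.resize(c,None,fx=5,fy=5))
```

```text
scene hook 0.53 [362.5, 167.5, 395.7, 215.2] 379.5 195.8 283
scene sleeve_a 0.71 [215.3, 166.2, 257.1, 254.8] 236.1 217.4 3212
scene sleeve_a 0.42 [362.6, 165.8, 395.5, 215.4] 380.1 194.0 407
scene basket 0.87 [212.8, 164.6, 258.9, 254.5] 235.3 218.3 3031
scene rod 0.83 [362.6, 110.1, 426.4, 210.1] 398.0 157.3 523
scene rod 0.74 [165.3, 168.1, 185.8, 201.8] 177.3 186.4 620
scene rod 0.35 [210.6, 166.5, 259.4, 254.5] 235.6 217.5 3241
scene rod 0.28 [280.1, 289.5, 306.5, 321.0] 294.9 304.6 697
scene handle_mid 0.7 [212.6, 164.6, 259.4, 254.2] 234.5 216.9 2919
scene handle_mid 0.4 [294.6, 256.4, 325.6, 284.3] 309.1 268.3 244
side hook 0.52 [217.6, 103.3, 233.6, 149.5] 224.9 125.4 143
side sleeve_a 0.95 [218.3, 222.9, 314.2, 316.4] 264.8 275.8 4470
side basket 0.64 [219.2, 223.9, 308.4, 319.8] 265.2 275.1 4440
side rod 0.79 [215.1, 34.4, 228.6, 148.1] 222.8 101.4 204
side handle_mid 0.68 [220.2, 222.9, 311.0, 317.3] 264.4 277.6 3950
```

View pics/sc_hook.png

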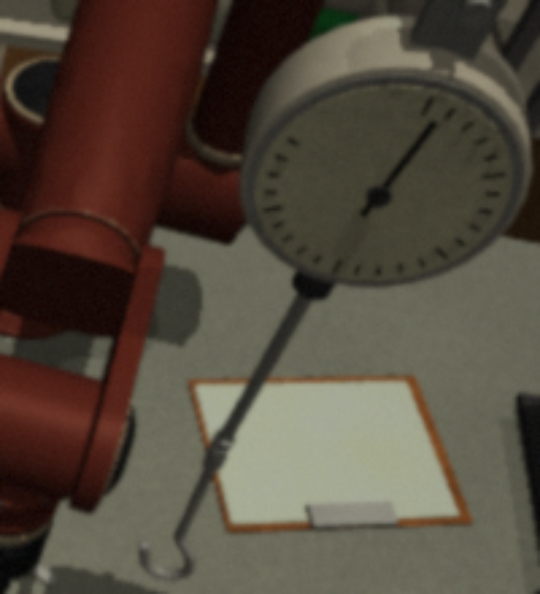

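View pics/sc_b.png

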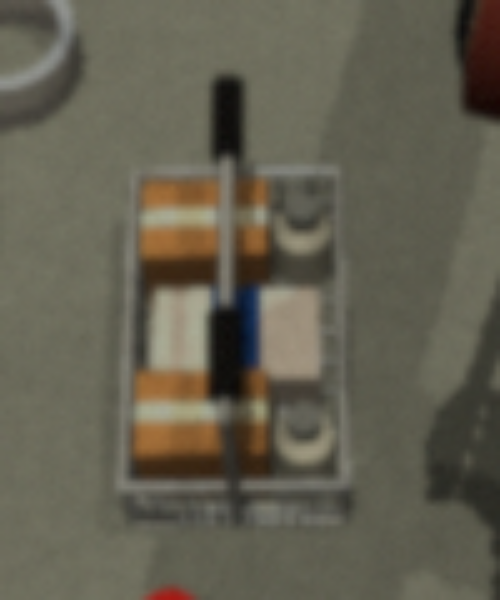

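View pics/si_hook.png

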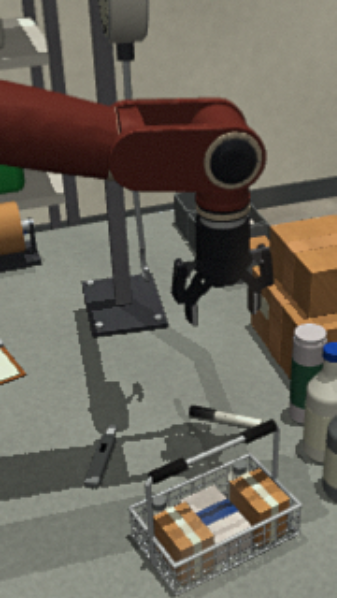

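View pics/si_b.png

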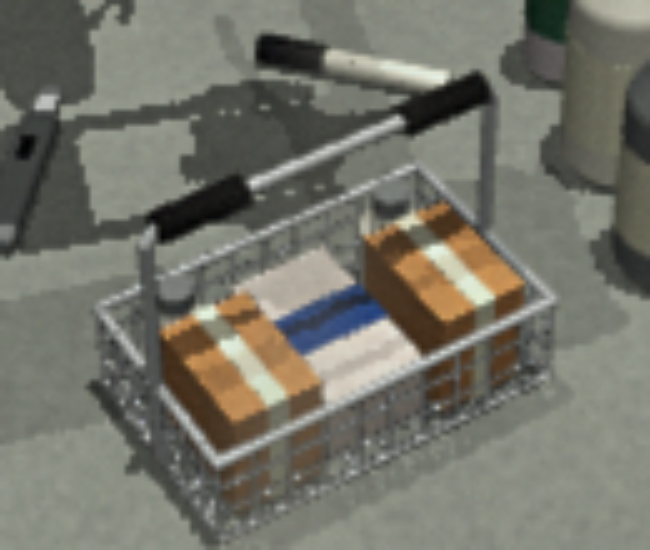

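Run:
```python
from h import *
s=cam('scene');d=cam('side')
S={'sa0':((235.8,165.4),(230.4,255)),'sa1':((235.4,181),(249.4,248)),'sb0':((235.2,211.6),(281,234)),'sb1':((235.2,229.6),(297.6,227.4))}
for k,(a,b) in S.items():
    X,e=tri([ray(s,*a),ray(d,*b)]); print(k,X.round(4),np.round(e,4), atz(s,*a,.165).round(4),atz(d,*b,.165).round(4))
print('plate',[atz(s,u,v,.012).round(3) for u,v in((424,241),(484,258),(481,303),(416,289))])
print('pivot',atz(s,392.7,166.7,.417))
print('dial',atz(s,452,73,.68))
# si_hook
print([(150+a/1.87,b/1.87) for a,b in((125,55),(137,190),(145,270),(147,10))])
def c(p): 
  print('piv proj',proj(s,p),proj(d,p))
c(atz(s,392.7,166.7,.417))
```

```text
sa0 [ 0.4507 -0.2094  0.165 ] [0.0025 0.0025] [ 0.4482 -0.2082  0.165 ] [ 0.4523 -0.2117  0.165 ]
sa1 [ 0.5011 -0.1992  0.1636] [0.0036 0.0036] [ 0.4986 -0.1971  0.165 ] [ 0.503  -0.2038  0.165 ]
sb0 [ 0.5926 -0.1775  0.1639] [0.0035 0.0035] [ 0.59   -0.1755  0.165 ] [ 0.5944 -0.1817  0.165 ]
sb1 [ 0.6425 -0.166   0.1624] [0.0041 0.0041] [ 0.6399 -0.1634  0.165 ] [ 0.6439 -0.1723  0.165 ]
plate [array([0.495, 0.379, 0.012]), array([0.514, 0.565, 0.012]), array([0.655, 0.546, 0.012]), array([0.649, 0.356, 0.012])]
pivot [0.54839731 0.15058112 0.417     ]
dial [0.57199909 0.14881531 0.68      ]
[(216.84491978609626, 29.41176470588235), (223.2620320855615, 101.6042780748663), (227.54010695187165, 144.3850267379679), (228.6096256684492, 5.347593582887701)]
piv proj [392.69999997 166.70000001] [222.75741379  92.6717942 ]
```

Run:
```python
import cv2
a=cv2.imread('pics/scene1.png');b=cv2.imread('pics/side1.png')
cv2.imwrite('pics/p1.png',cv2.resize(a[220:320,390:512],None,fx=5,fy=5))
cv2.imwrite('pics/p2.png',cv2.resize(b[0:190,170:270],None,fx=3.1,fy=3.1))
```

```text
(no output)
```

View pics/p1.png

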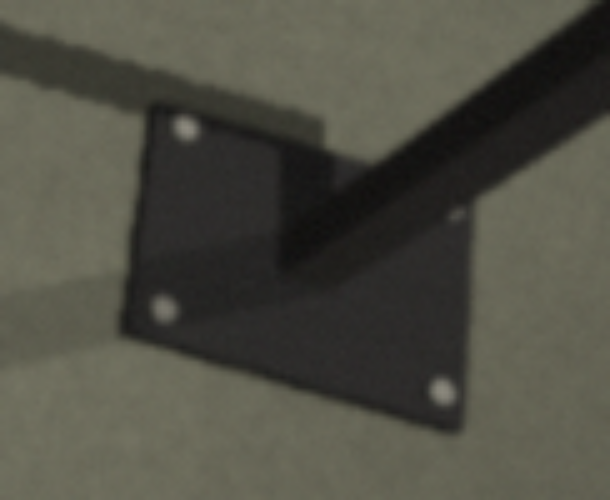

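View pics/p2.png

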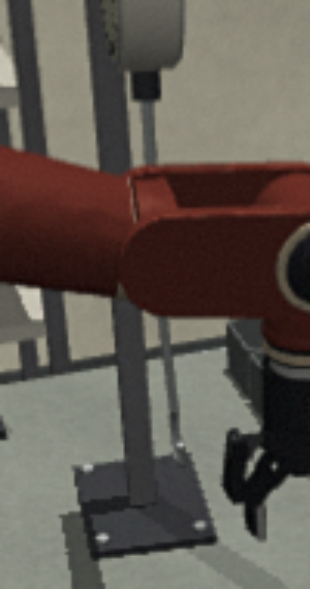

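Run:
```python
from h import *
s=cam('scene');d=cam('side')
P=[atz(s,u,v,.012) for u,v in((420.4,240.6),(484.6,260),(482,306.4),(414.6,286.6))]
P=np.array(P);print(P.round(3),P.mean(0))
B=np.array([atz(s,390+u/5,220+v/5,.013) for u,v in((186,128),(457,213),(443,391),(165,308))]);print(B.round(3),B.mean(0))
for i in range(4): 
  e=B[(i+1)%4]-B[i];print(np.degrees(np.arctan2(e[1],e[0])),np.linalg.norm(e))
C=np.array([atz(d,170+u/3.1,v/3.1,.013) for u,v in((88,468),(181,447),(200,524),(102,539))]);print(C.round(3),C.mean(0))
for i in range(4): 
  e=C[(i+1)%4]-C[i];print(np.degrees(np.arctan2(e[1],e[0])),np.linalg.norm(e))
# side col of rod line at z=.5 etc
for p in [(.5505,.150,z) for z in(.55,.5,.417)]: print(proj(d,p),proj(s,p))
print('side rod pts',[(170+u/3.1,v/3.1) for u,v in((147,85),(150,130),(155,160))])
```

```text
[[0.496 0.368 0.012]
 [0.52  0.566 0.012]
 [0.665 0.548 0.012]
 [0.643 0.352 0.012]] [0.58090914 0.45854852 0.012     ]
[[0.509 0.389 0.013]
 [0.531 0.555 0.013]
 [0.643 0.539 0.013]
 [0.624 0.375 0.013]] [0.57658643 0.46441446 0.013     ]
82.26119789604093 0.16789672579552745
-8.249086398236399 0.11263732568883372
-96.63542470355705 0.16438234445370437
173.5186080237755 0.11582615840582242
[[0.533 0.544 0.013]
 [0.658 0.554 0.013]
 [0.629 0.372 0.013]
 [0.512 0.381 0.013]] [0.58310143 0.4628289  0.013     ]
4.384062414905224 0.1251750572010442
-98.9213462935071 0.18437006263976247
175.63915457357928 0.11733896744086585
82.76256603107507 0.16496313844515292
[220.57683171  44.25850232] [417.51487546 123.67449294]
[221.73854058  63.16675636] [407.13113389 141.88865747]
[223.55458124  92.63997988] [392.39118293 167.50184444]
side rod pts [(217.41935483870967, 27.419354838709676), (218.38709677419354, 41.935483870967744), (220.0, 51.61290322580645)]
```

```bash
cat >> h.py <<'E'
def toolrot(yaw,lean,flip=False):
    # x_tool=-bar dir rotated, yaw=bar yaw deg, lean deg toward -bar
    b=np.array([np.cos(np.radians(yaw)),np.sin(np.radians(yaw)),0]); z=np.array([0,0,1.])
    l=np.radians(lean)
    y=-z*np.cos(l)+b*np.sin(l); zt=np.cross(b,z)*1.0
    zt=-np.cross(z,b); x=np.cross(y,zt)
    return R.from_matrix(np.column_stack([x,y,zt]))
def plan(pos,rot,n=None,vmax=.06,wmax=10.5,show=5):
    o=ctrl.get_obs(); p=np.array(o['tool_pos']);r=R.from_rotvec(o['tool_rot'])
    w=(r.inv()*rot).as_rotvec(degrees=True); d=np.array(pos)-p
    k=int(np.ceil(max(np.linalg.norm(d)/vmax,np.linalg.norm(w)/wmax,1)))
    if n: k=max(k,n)
    print('rows',k,'dist',d.round(4),'rot',w.round(2))
    D=[];W=[]
    for i in range(min(k,show)):
        D.append((r.inv().apply(d/k)).round(4).tolist()); W.append((w/k).round(2).tolist())
        r=r*R.from_rotvec(w/k,degrees=True)
    print(D);print(W)
def st():
    o=ctrl.get_obs(); print('t',round(o['t'],2),o['tool_pos'].round(4),R.from_rotvec(o['tool_rot']).as_matrix().round(3).tolist(),'F',o['contact_force'].round(2),'M',o['wrist_torque'].round(2),'op',round(o['opening'],4),'q',o['q'].round(2)); return o
E
python3 - <<'E'
from h import *
st()
r=toolrot(12.7,30); print(r.as_matrix().round(2))
t=np.array([.4763,-.204,.165])-.065*r.as_matrix()[:,1]; print(t)
plan(t,r)
E
```

```text
t 0.75 [ 0.625  -0.      0.2453] [[0.0, 0.0, 1.0], [-1.0, -0.0, 0.0], [0.0, -1.0, 0.0]] F [0.36 0.51 0.14] M [ 0.04  0.02 -0.02] op 0.0853 q [-0.12  0.05  1.61 -0.    1.48 -0.12]
[[-0.84  0.49  0.22]
 [-0.19  0.11 -0.98]
 [-0.5  -0.87 -0.  ]]
[ 0.44459513 -0.211145    0.22129165]
rows 8 dist [-0.1804 -0.2111 -0.024 ] rot [20.21 75.41 25.27]
[[0.0264, 0.003, -0.0225], [0.0298, 0.0006, -0.018], [0.0323, -0.0018, -0.0128], [0.0338, -0.0041, -0.0072], [0.0343, -0.0062, -0.0014]]
[[2.53, 9.43, 3.16], [2.53, 9.43, 3.16], [2.53, 9.43, 3.16], [2.53, 9.43, 3.16], [2.53, 9.43, 3.16]]
```

Request:
{"api": "servo_tool", "payload": {
  "delta_pos": [
    [0.026,-0.005,-0.022],
    [0.03,-0.005,-0.018],
    [0.032,-0.005,-0.013],
    [0.034,-0.004,-0.007],
    [0.034,-0.006,-0.001]
  ],
  "dr": [
    [2.5,9.4,3.2],
    [2.5,9.4,3.2],
    [2.5,9.4,3.2],
    [2.5,9.4,3.2],
    [2.5,9.4,3.2]
  ],
  "grip": [1,1,1,1,1]
}}

```text
t: 1.38
tool_pos: [0.5112, -0.1331, 0.2472]
tool_rot: [-0.311, 1.708, -1.634]
contact_force: [-0.1, -0.7, -0.5]
opening: 0.0854
```

Run:
```python
from h import *
st()
r=toolrot(12.7,30)
t=np.array([.4763,-.204,.165])-.065*r.as_matrix()[:,1]
plan(t,r)
```

```text
t 1.38 [ 0.5112 -0.1331  0.2472] [[-0.697, 0.309, 0.647], [-0.632, 0.16, -0.758], [-0.338, -0.937, 0.084]] F [-0.12 -0.73 -0.5 ] M [-0.15  0.13 -0.01] op 0.0854 q [-0.55 -0.34  1.99  0.31  1.31  0.25]
rows 3 dist [-0.0666 -0.078  -0.0259] rot [ 7.4  27.18  8.8 ]
[[0.0348, -0.0029, 0.0046], [0.0335, -0.0044, 0.0102], [0.0312, -0.0055, 0.0155]]
[[2.47, 9.06, 2.93], [2.47, 9.06, 2.93], [2.47, 9.06, 2.93]]
```

Request:
{"api": "servo_tool", "payload": {
  "delta_pos": [
    [0.035,-0.003,0.005],
    [0.034,-0.004,0.01],
    [0.031,-0.006,0.016],
    [0,0,0]
  ],
  "dr": [
    [2.5,9.1,2.9],
    [2.5,9.1,2.9],
    [2.5,9.1,2.9],
    [0,0,0]
  ],
  "grip": [1,1,1,1]
}}

```text
t: 1.88
tool_pos: [0.4401, -0.2155, 0.2209]
tool_rot: [0.316, 1.898, -1.798]
contact_force: [0.5, 0.3, 0.6]
opening: 0.0853
```

Run:
```python
from h import *
st()
r=toolrot(12.7,30)
t=np.array([.4763,-.204,.165])-.065*r.as_matrix()[:,1]
plan(t,r)
save('wrist','w2.png');save('scene','s2.png');save('side','d2.png')
p=cam('wrist')
b=np.array([np.cos(np.radians(12.7)),np.sin(np.radians(12.7)),0]);m=np.array([.5467,-.188,.165])
for k in(-.097,-.072,-.047,0,.047): print(k,proj(p,m+b*k).round(1))
```

```text
t 1.88 [ 0.4401 -0.2155  0.2209] [[-0.847, 0.494, 0.197], [-0.17, 0.1, -0.98], [-0.504, -0.864, -0.001]] F [0.55 0.31 0.55] M [-0.03  0.22  0.02] op 0.0853 q [-0.85 -0.52  2.19  0.48  1.23  0.41]
rows 1 dist [0.0045 0.0043 0.0004] rot [-0.64 -1.16 -0.27]
[[-0.0048, 0.0023, -0.0034]]
[[-0.64, -1.16, -0.27]]
-0.097 [252.1 254.7]
-0.072 [251.5 213. ]
-0.047 [251.  173.5]
0 [250.  104.7]
0.047 [249.   41.9]
```

View pics/w2.png

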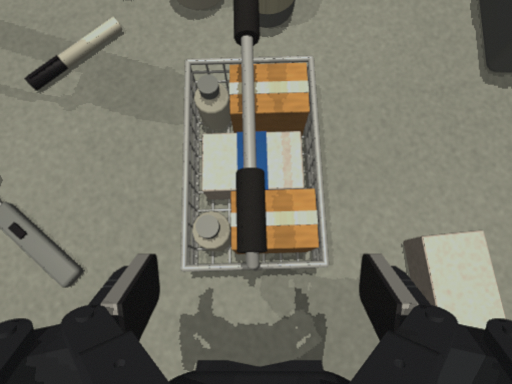

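View pics/d2.png

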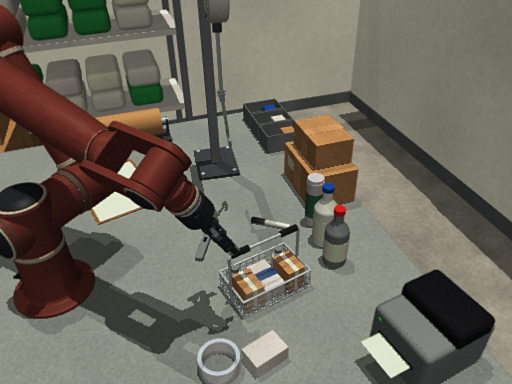

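View pics/s2.png

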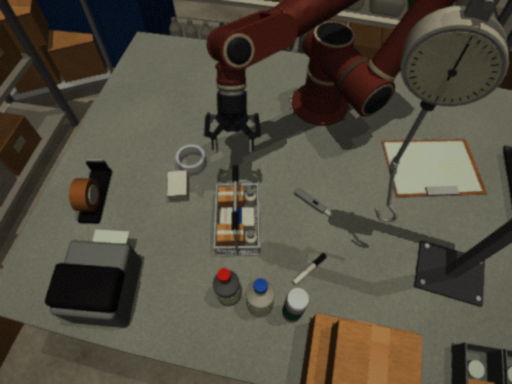

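Run:
```python
from h import *
r=toolrot(12.7,30)
t=np.array([.4768,-.204,.1645])+.004*r.as_matrix()[:,1]
plan(t,r,n=4)
import cv2
a=cv2.imread('pics/s2.png');b=cv2.imread('pics/d2.png')
cv2.imwrite('pics/h1.png',cv2.resize(a[80:230,360:450],None,fx=4,fy=4,interpolation=cv2.INTER_CUBIC))
cv2.imwrite('pics/h2.png',cv2.resize(b[0:190,190:260],None,fx=3.1,fy=3.1,interpolation=cv2.INTER_CUBIC))
```

```text
rows 4 dist [ 0.0364  0.0108 -0.0619] rot [-0.59 -0.83 -0.36]
[[-0.0003, 0.0181, -0.0008], [-0.0004, 0.0181, -0.0008], [-0.0004, 0.0181, -0.0007], [-0.0004, 0.0181, -0.0007]]
[[-0.15, -0.21, -0.09], [-0.15, -0.21, -0.09], [-0.15, -0.21, -0.09], [-0.15, -0.21, -0.09]]
```

View pics/h1.png

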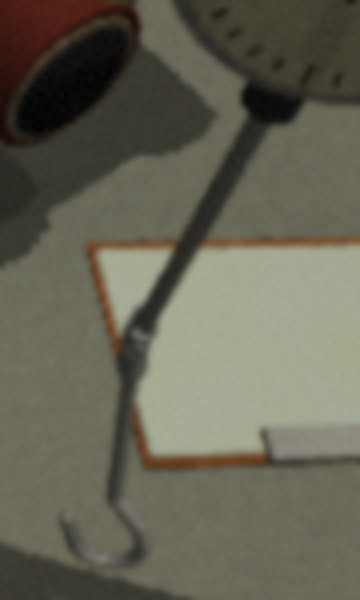

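View pics/h2.png

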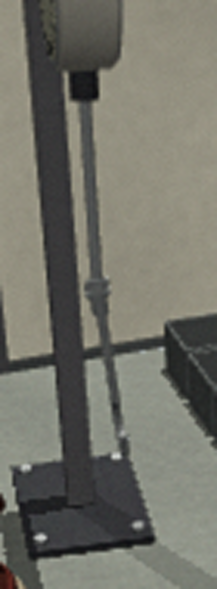

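Request:
{"api": "servo_tool", "payload": {
  "delta_pos": [
    [0,0.018,-0.001],
    [0,0.018,-0.001],
    [0,0.018,-0.001],
    [0,0.018,0],
    [0,0,0]
  ],
  "dr": [
    [0,-0.4,-0.2],
    [0,-0.3,-0.2],
    [0,-0.2,0],
    [0,0,0],
    [0,0,0]
  ],
  "grip": [1,1,1,1,1]
}}

```text
t: 2.65
tool_pos: [0.4843, -0.2005, 0.164]
tool_rot: [0.275, 1.876, -1.789]
contact_force: [-0.1, -0.4, 0.1]
opening: 0.0853
```

Run:
```python
from h import *
st()
r=toolrot(12.7,30)
t=np.array([.4768,-.204,.1645])+.004*r.as_matrix()[:,1]
plan(t,r)
save('wrist','w3.png')
s=cam('scene');d=cam('side')
print(tri([ray(s,394,165.5),ray(d,221.3,93.5)]),atz(s,394,165.5,.417),atz(d,221.3,93.5,.417))
```

```text
t 2.65 [ 0.4843 -0.2005  0.164 ] [[-0.84, 0.491, 0.232], [-0.208, 0.103, -0.973], [-0.501, -0.865, 0.016]] F [-0.05 -0.41  0.08] M [ 0.02  0.22 -0.  ] op 0.0853 q [-0.75 -0.37  2.19  0.49  1.06  0.4 ]
rows 1 dist [-0.0056 -0.0031 -0.003 ] rot [-0.44  1.07 -0.1 ]
[[0.0068, -0.0005, 0.0017]]
[[-0.44, 1.07, -0.1]]
(array([0.54414731, 0.15328423, 0.41475777]), [np.float64(0.0008893954992412881), np.float64(0.0008893954992413414)]) [0.54486286 0.15314553 0.417     ] [0.54321498 0.1467183  0.417     ]
```

View pics/w3.png

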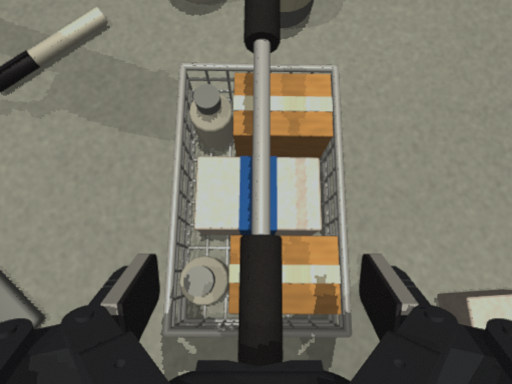

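Request:
{"api": "servo_tool", "payload": {
  "delta_pos": [
    [0.006,0,0.001],
    [0,0,0],
    [0,0,0],
    [0,0,0],
    [0,0,0]
  ],
  "dr": [
    [0,0,0],
    [0,0,0],
    [0,0,0],
    [0,0,0],
    [0,0,0]
  ],
  "grip": [1,0.6,0,0,0],
  "grip_force": 120
}}

```text
t: 3.32
tool_pos: [0.4803, -0.2041, 0.1654]
tool_rot: [0.277, 1.869, -1.79]
contact_force: [1.2, 0.2, -2.2]
opening: 0.0149
```

Request:
{"api": "servo_tool", "payload": {
  "delta_pos": [
    [0,0,0],
    [0,0,0],
    [0,0,0]
  ],
  "dr": [
    [0,0,0],
    [0,0,0],
    [0,0,0]
  ],
  "grip": [0,0,0]
}}

```text
t: 3.7
tool_pos: [0.4803, -0.204, 0.1654]
tool_rot: [0.277, 1.869, -1.79]
contact_force: [-0.2, 1.4, 1.0]
opening: 0.0149
```

Run:
```python
from h import *
st()
save('wrist','w4.png')
```

```text
t 3.7 [ 0.4803 -0.204   0.1654] [[-0.837, 0.495, 0.233], [-0.211, 0.1, -0.972], [-0.505, -0.863, 0.021]] F [-0.2   1.38  1.03] M [-0.1   0.28  0.05] op 0.0149 q [-0.76 -0.38  2.19  0.49  1.06  0.38]
```

View pics/w4.png

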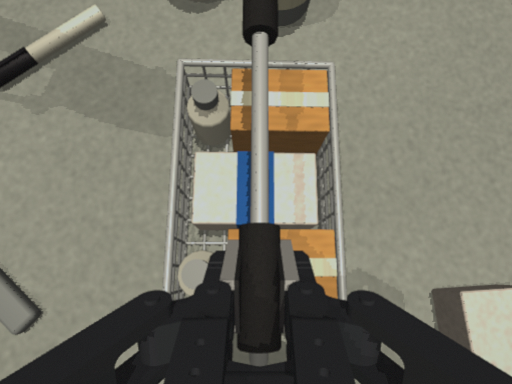

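Request:
{"api": "servo_tool", "payload": {
  "delta_pos": [
    [-0.005,-0.009,0],
    [-0.01,-0.017,0],
    [-0.015,-0.026,0.001],
    [-0.015,-0.026,0.001],
    [-0.01,-0.017,0]
  ],
  "dr": [
    [0,0,0],
    [0,0,0],
    [0,0,0],
    [0,0,0],
    [0,0,0]
  ],
  "grip": [0,0,0,0,0]
}}

```text
t: 4.38
tool_pos: [0.4744, -0.2008, 0.2671]
tool_rot: [0.259, 1.894, -1.79]
contact_force: [0.6, -0.7, -4.8]
opening: 0.0143
```

Request:
{"api": "servo_tool", "payload": {
  "delta_pos": [
    [0,0,0],
    [0,0,0]
  ],
  "dr": [
    [0,0,0],
    [0,0,0]
  ],
  "grip": [0,0]
}}

```text
t: 4.62
tool_pos: [0.4739, -0.2008, 0.2665]
tool_rot: [0.257, 1.895, -1.791]
contact_force: [1.2, -0.0, -4.4]
opening: 0.0143
```

Run:
```python
from h import *
st()
save('wrist','w5.png');save('scene','s5.png');save('side','d5.png')
st()
for i in range(4):
    ctrl.get_image('scene'); print(ctrl.get_obs()['contact_force'].round(2))
```

```text
t 4.62 [ 0.4739 -0.2008  0.2665] [[-0.849, 0.473, 0.235], [-0.208, 0.109, -0.972], [-0.486, -0.874, 0.006]] F [ 1.15 -0.04 -4.43] M [-0.21  1.    0.06] op 0.0143 q [-0.76 -0.48  2.08  0.44  1.27  0.49]
t 4.78 [ 0.4742 -0.2008  0.2667] [[-0.849, 0.474, 0.235], [-0.208, 0.109, -0.972], [-0.486, -0.874, 0.006]] F [ 1.11  1.04 -6.12] M [-0.23  0.99  0.05] op 0.0141 q [-0.76 -0.48  2.08  0.44  1.27  0.49]
[ 0.5  -0.16 -4.87]
[ 0.89  0.57 -5.91]
[ 0.37 -0.38 -6.13]
[ 0.01  0.04 -5.57]
```

View pics/w5.png

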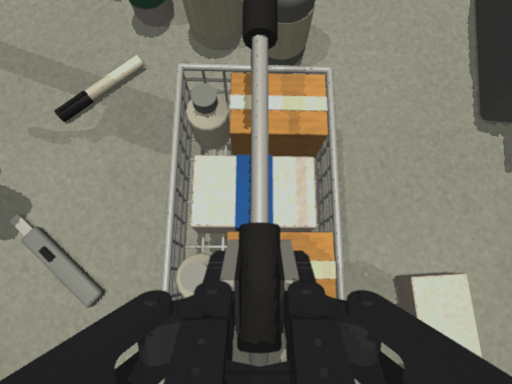

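View pics/d5.png

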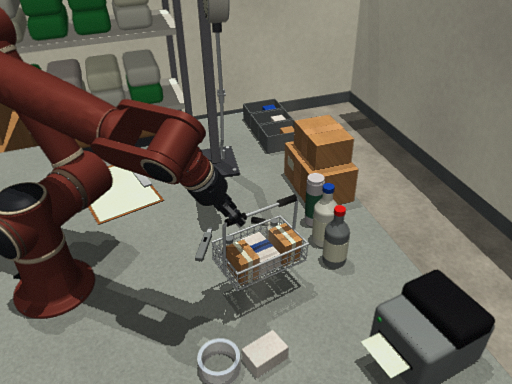

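```bash
cat >> h.py <<'E'
Rg=np.array([[-0.837, 0.495, 0.233], [-0.211, 0.1, -0.972], [-0.505, -0.863, 0.021]]); Rg=R.from_matrix(Rg).as_matrix()
Tg=np.array([.4803,-.204,.1654])
bg=np.array([np.cos(np.radians(12.7)),np.sin(np.radians(12.7)),0])
MID=Rg.T@(np.array([.5467,-.188,.165])-Tg); BAR=Rg.T@bg
def mid(o=None):
    o=o or ctrl.get_obs(); r=R.from_rotvec(o['tool_rot']).as_matrix(); return np.array(o['tool_pos'])+r@MID, r@BAR
E
python3 - <<'E'
from h import *
print(MID.round(4),BAR.round(3))
m,b=mid();print(m.round(4),b.round(3))
p=cam('wrist');s=cam('scene');d=cam('side')
for k in(-.097,-.047,0,.047,.097): print(k,proj(p,m+b*k).round(1),proj(s,m+b*k).round(1),proj(d,m+b*k).round(1))
import cv2
a=cv2.imread('pics/s5.png');c=cv2.imread('pics/d5.png')
cv2.imwrite('pics/b1.png',cv2.resize(a[130:250,180:280],None,fx=5,fy=5,interpolation=cv2.INTER_CUBIC))
cv2.imwrite('pics/b2.png',cv2.resize(c[180:290,200:320],None,fx=5,fy=5,interpolation=cv2.INTER_CUBIC))
E
```

```text
[-0.0588  0.0348 -0.0001] [-0.863  0.505  0.013]
[ 0.5409 -0.1849  0.266 ] [ 0.975  0.222 -0.021]
-0.097 [253.4 346.1] [234.8 142.4] [225.  221.3]
-0.047 [255.2 222.5] [234.5 158.5] [243.9 214.2]
0 [256.6 122.5] [234.2 174.6] [261.1 207.8]
0.047 [257.8  34.8] [233.9 191.4] [277.6 201.6]
0.097 [259.  -47.8] [233.5 210.4] [294.5 195.3]
```

View pics/b1.png

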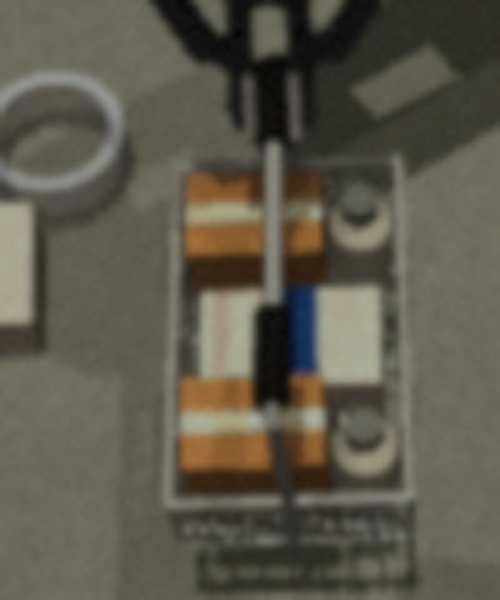

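View pics/b2.png

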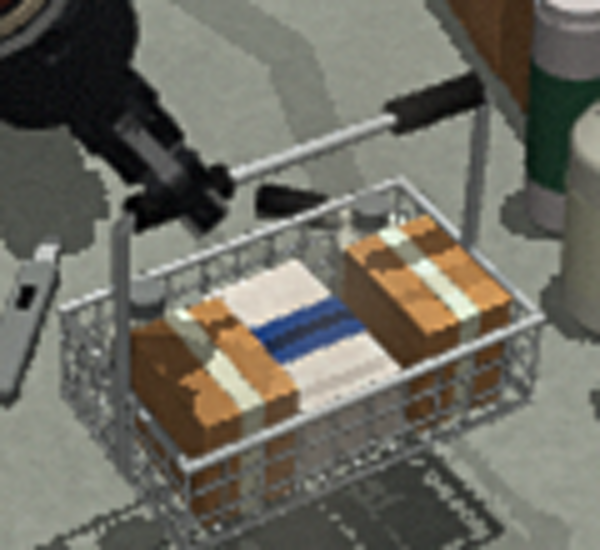

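Run:
```python
from h import *
rel(); go(0,-.11,.06,n=8)
```

```text
rel x,y,zb 0.0406 -0.3325 0.0355 bar yaw 12.81 pitch -1.17
rows 8 dist [-0.0127  0.2499  0.0232] rot [10.76 17.25  0.87]
[[-0.0066, 0.0001, -0.0307], [-0.0054, -0.0006, -0.0309], [-0.0042, -0.0013, -0.0311], [-0.0031, -0.0021, -0.0312], [-0.0019, -0.0028, -0.0312]]
[[1.34, 2.16, 0.11], [1.34, 2.16, 0.11], [1.34, 2.16, 0.11], [1.34, 2.16, 0.11], [1.34, 2.16, 0.11]]
```

Request:
{"api": "servo_tool", "payload": {
  "delta_pos": [
    [-0.006,-0.002,-0.02],
    [-0.006,-0.002,-0.03],
    [-0.005,-0.002,-0.03],
    [-0.004,-0.002,-0.03],
    [-0.003,-0.003,-0.03]
  ],
  "dr": [
    [1.3,2.2,0.2],
    [1.3,2.2,0.2],
    [1.3,2.2,0.2],
    [1.3,2.2,0.2],
    [1.3,2.2,0.2]
  ],
  "grip": [0,0,0,0,0]
}}

```text
t: 5.6
tool_pos: [0.4693, -0.0576, 0.2864]
tool_rot: [0.515, 1.922, -1.928]
contact_force: [1.3, -0.2, -5.6]
opening: 0.0142
```

Run:
```python
from h import *
st();rel(); go(0,-.11,.06,n=4)
```

```text
t 5.6 [ 0.4693 -0.0576  0.2864] [[-0.865, 0.501, 0.001], [-0.003, -0.003, -1.0], [-0.501, -0.865, 0.004]] F [ 1.25 -0.16 -5.59] M [0.01 1.   0.  ] op 0.0142 q [-0.39 -0.73  2.21  0.2   1.17  1.15]
rel x,y,zb 0.0207 -0.2064 0.0552 bar yaw -0.68 pitch -0.26
rows 4 dist [-0.0075  0.1064  0.0045] rot [4.27 5.4  0.16]
[[0.001, -0.002, -0.0266], [0.0016, -0.0025, -0.0265], [0.0022, -0.003, -0.0264], [0.0028, -0.0035, -0.0263]]
[[1.07, 1.35, 0.04], [1.07, 1.35, 0.04], [1.07, 1.35, 0.04], [1.07, 1.35, 0.04]]
```

Request:
{"api": "servo_tool", "payload": {
  "delta_pos": [
    [0.001,-0.002,-0.026],
    [0.002,-0.002,-0.026],
    [0.002,-0.003,-0.026],
    [0.003,-0.003,-0.018],
    [0,0,0]
  ],
  "dr": [
    [1.1,1.4,0],
    [1.1,1.4,0],
    [1.1,1.4,0],
    [1.0,1.2,0],
    [0,0,0]
  ],
  "grip": [0,0,0,0,0]
}}

```text
t: 6.22
tool_pos: [0.4585, 0.0473, 0.2883]
tool_rot: [0.634, 1.928, -2.009]
contact_force: [-0.3, 0.1, -5.9]
opening: 0.0145
```

Run:
```python
from h import *
st();rel()
save('wrist','w6.png');save('scene','s6.png');save('side','d6.png')
import cv2
a=cv2.imread('pics/s6.png');c=cv2.imread('pics/d6.png');w=cv2.imread('pics/w6.png')
A=cv2.resize(a[60:260,290:450],None,fx=3,fy=3,interpolation=cv2.INTER_CUBIC)
C=cv2.resize(c[0:200,170:270],None,fx=3,fy=3,interpolation=cv2.INTER_CUBIC)
cv2.imwrite('pics/c6.png',np.hstack([A,C]))
```

```text
t 6.22 [0.4585 0.0473 0.2883] [[-0.863, 0.492, -0.116], [0.095, -0.067, -0.993], [-0.496, -0.868, 0.011]] F [-0.27  0.12 -5.89] M [ 0.08  1.04 -0.01] op 0.0145 q [-0.03 -0.75  2.22 -0.06  1.16  1.66]
rel x,y,zb -0.0031 -0.1119 0.0567 bar yaw -7.41 pitch -0.58
```

View pics/c6.png

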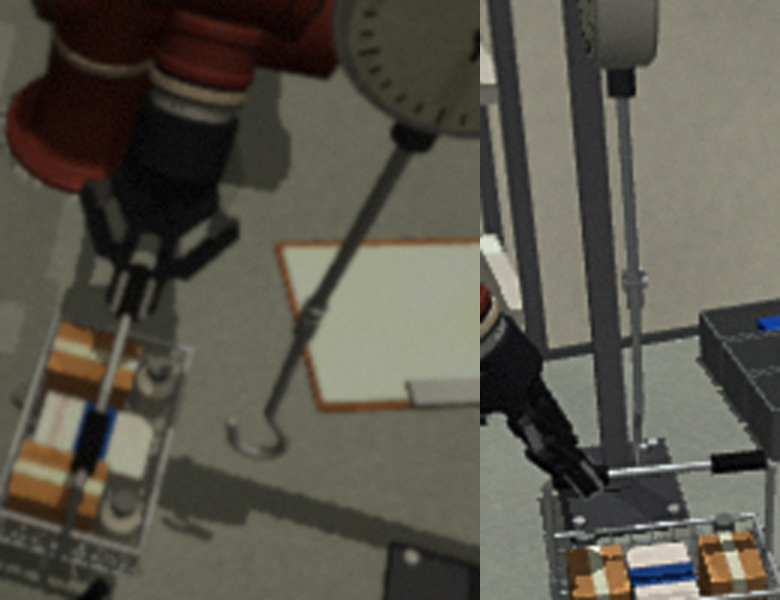

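View pics/w6.png

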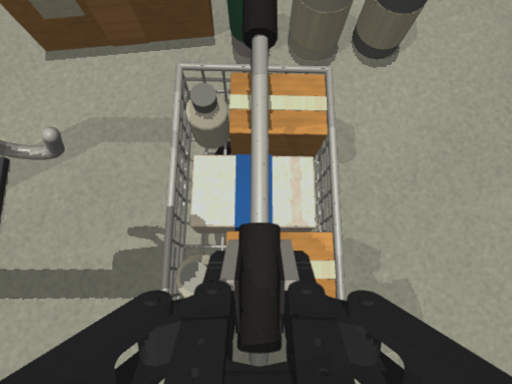

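Run:
```python
from h import *
rel(); go(0,-.06,.06,n=4)
for i in range(8):
    im=save('wrist','ww%d.png'%i)
    t=ctrl.get_obs()['t']
ims=[cv2.imread('pics/ww%d.png'%i)[60:240,0:160] for i in range(8)]
cv2.imwrite('pics/ww.png',np.vstack([np.hstack(ims[:4]),np.hstack(ims[4:])]))
```

```text
rel x,y,zb -0.0024 -0.1144 0.0569 bar yaw -7.64 pitch -0.52
rows 4 dist [0.0094 0.0534 0.0025] rot [ 0.36 -0.36  0.52]
[[-0.001, -0.0003, -0.0135], [-0.0011, -0.0003, -0.0135], [-0.0011, -0.0003, -0.0135], [-0.0011, -0.0004, -0.0135]]
[[0.09, -0.09, 0.13], [0.09, -0.09, 0.13], [0.09, -0.09, 0.13], [0.09, -0.09, 0.13]]
```

View pics/ww.png

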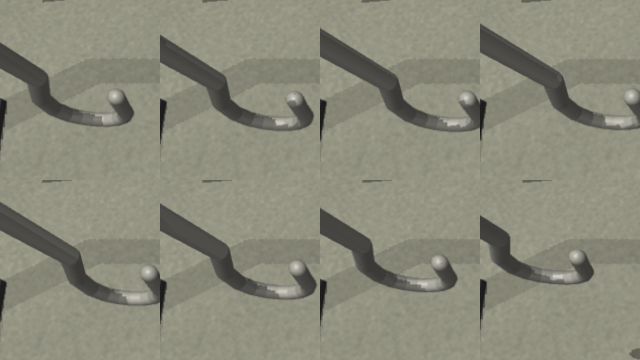

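Run:
```python
from h import *
p=cam('wrist')
for u,v in((117,157),(151,153),(151,152),(98,137),(50,135)):
    for z in(.265,):
        X=atz(p,u,v,z)-P; print(u,v,X@EX,X@EY)
```

```text
117 157 -0.011993187037052091 -0.04177383019248075
151 153 -0.009543722374137618 -0.05924683803244294
151 152 -0.008991469269669166 -0.05920437739456446
98 137 -0.0010501049682793413 -0.0307367230857875
50 135 -0.0003297075557680894 -0.005591195035352568
```

Request:
{"api": "servo_tool", "payload": {
  "delta_pos": [
    [-0.001,-0.001,-0.01],
    [-0.001,-0.001,-0.01],
    [-0.001,0,-0.01],
    [0,0,-0.008]
  ],
  "dr": [
    [0.1,-0.1,0.3],
    [0.1,-0.1,0.2],
    [0.1,-0.1,0],
    [0,0,0]
  ],
  "grip": [0,0,0,0]
}}

```text
t: 7.28
tool_pos: [0.4657, 0.0852, 0.2919]
tool_rot: [0.644, 1.911, -2.012]
contact_force: [-0.2, 0.7, -5.3]
opening: 0.0143
```

Run:
```python
from h import *
st();rel(); go(0,-.05,.06,n=4)
ts=[]
for i in range(16):
    ts.append(round(ctrl.get_obs()['t'],2));im=save('wrist','ww%d.png'%i)
print(ts)
ims=[cv2.resize(cv2.imread('pics/ww%d.png'%i)[40:280,0:280],None,fx=.7,fy=.6) for i in range(16)]
cv2.imwrite('pics/wx.png',np.vstack([np.hstack(ims[i:i+4]) for i in(0,4,8,12)]))
```

```text
t 7.28 [0.4657 0.0852 0.2919] [[-0.857, 0.501, -0.118], [0.093, -0.076, -0.993], [-0.506, -0.862, 0.019]] F [-0.17  0.73 -5.27] M [0.16 0.99 0.04] op 0.0143 q [ 0.09 -0.7   2.19 -0.13  1.14  1.8 ]
rel x,y,zb -0.0009 -0.0735 0.0612 bar yaw -7.57 pitch 0.1
rows 4 dist [ 0.0039  0.0231 -0.001 ] rot [ 0.07 -0.12 -0.1 ]
[[-0.0002, 0.0003, -0.0059], [-0.0002, 0.0003, -0.0059], [-0.0002, 0.0003, -0.0059], [-0.0002, 0.0003, -0.0059]]
[[0.02, -0.03, -0.02], [0.02, -0.03, -0.02], [0.02, -0.03, -0.02], [0.02, -0.03, -0.02]]
[7.28, 7.33, 7.38, 7.42, 7.47, 7.53, 7.58, 7.62, 7.67, 7.72, 7.78, 7.83, 7.88, 7.92, 7.97, 8.03]
```

View pics/wx.png

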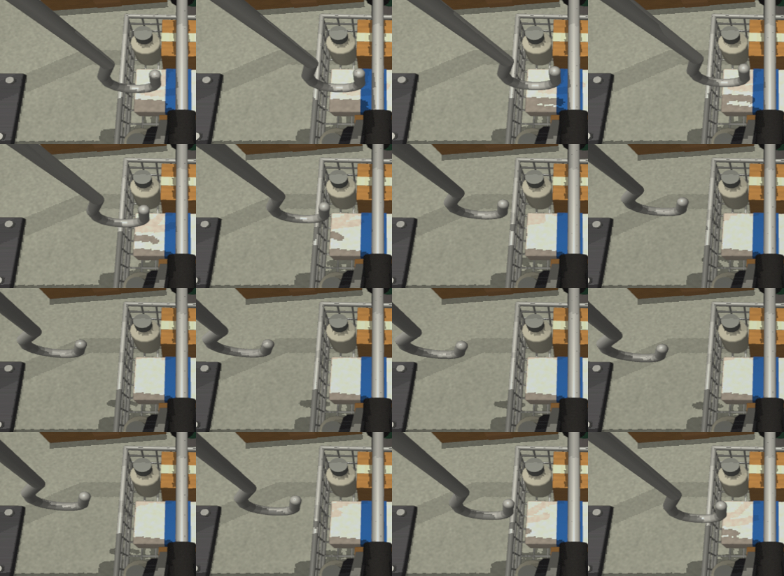

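Request:
{"api": "servo_tool", "payload": {
  "delta_pos": [
    [0,0,-0.006],
    [0,0,-0.006],
    [0,0,-0.005],
    [0,0,-0.004],
    [0,0,-0.002]
  ],
  "dr": [
    [0,0,0],
    [0,0,0],
    [0,0,0],
    [0,0,0],
    [0,0,0]
  ],
  "grip": [0,0,0,0,0]
}}

```text
t: 8.7
tool_pos: [0.4685, 0.1088, 0.2914]
tool_rot: [0.645, 1.912, -2.012]
contact_force: [-0.1, 1.1, -5.1]
opening: 0.0144
```

Run:
```python
from h import *
p=cam('wrist')
st();rel(); go(0,-.01,.06,n=20)
```

```text
t 8.7 [0.4685 0.1088 0.2914] [[-0.857, 0.501, -0.119], [0.094, -0.076, -0.993], [-0.506, -0.862, 0.018]] F [-0.14  1.07 -5.1 ] M [ 0.13  1.02 -0.01] op 0.0144 q [ 0.16 -0.67  2.17 -0.17  1.14  1.88]
rel x,y,zb -0.0011 -0.0499 0.0606 bar yaw -7.61 pitch 0.1
rows 20 dist [ 0.0063  0.0392 -0.0005] rot [ 0.06 -0.17 -0.1 ]
[[-0.0001, 0.0, -0.002], [-0.0001, 0.0, -0.002], [-0.0001, 0.0, -0.002], [-0.0001, 0.0, -0.002], [-0.0001, 0.0, -0.002]]
[[0.0, -0.01, -0.0], [0.0, -0.01, -0.0], [0.0, -0.01, -0.0], [0.0, -0.01, -0.0], [0.0, -0.01, -0.0]]
```

Request:
{"api": "servo_tool", "payload": {
  "delta_pos": [
    [0,0,-0.0015],
    [0,0,-0.001],
    [0,0,-0.001],
    [0,0,-0.001],
    [0,0,-0.001]
  ],
  "dr": [
    [0,0,0],
    [0,0,0],
    [0,0,0],
    [0,0,0],
    [0,0,0]
  ],
  "grip": [0,0,0,0,0]
}}

```text
t: 9.32
tool_pos: [0.4693, 0.1144, 0.2913]
tool_rot: [0.645, 1.912, -2.012]
contact_force: [-0.2, -0.4, -5.7]
opening: 0.0144
```

Request:
{"api": "servo_tool", "payload": {
  "delta_pos": [
    [0,0,-0.001],
    [0,0,-0.001],
    [0,0,-0.001],
    [0,0,-0.001],
    [0,0,-0.001]
  ],
  "dr": [
    [0,0,0],
    [0,0,0],
    [0,0,0],
    [0,0,0],
    [0,0,0]
  ],
  "grip": [0,0,0,0,0]
}}

```text
t: 9.95
tool_pos: [0.4699, 0.1197, 0.2912]
tool_rot: [0.645, 1.912, -2.012]
contact_force: [-0.0, -0.7, -5.6]
opening: 0.0147
```

```bash
cat > film.py <<'E'
import sys
from h import *
st();rel()
n=int(sys.argv[1]);ts=[]
for i in range(n):
    ts.append(round(ctrl.get_obs()['t'],2));im=save('wrist','ww%d.png'%i)
ims=[cv2.resize(cv2.imread('pics/ww%d.png'%i)[0:320,60:340],None,fx=.7,fy=.6) for i in range(n)]
cv2.imwrite('pics/'+sys.argv[2],np.vstack([np.hstack(ims[i:i+4]) for i in range(0,n,4)]))
E
python3 film.py 8 f1.png
```

```text
t 9.95 [0.4699 0.1197 0.2912] [[-0.857, 0.501, -0.12], [0.094, -0.076, -0.993], [-0.506, -0.862, 0.018]] F [-0.02 -0.71 -5.58] M [ 0.18  1.02 -0.02] op 0.0147 q [ 0.19 -0.65  2.16 -0.19  1.13  1.91]
rel x,y,zb -0.0012 -0.0389 0.0604 bar yaw -7.64 pitch 0.1
```

View pics/f1.png

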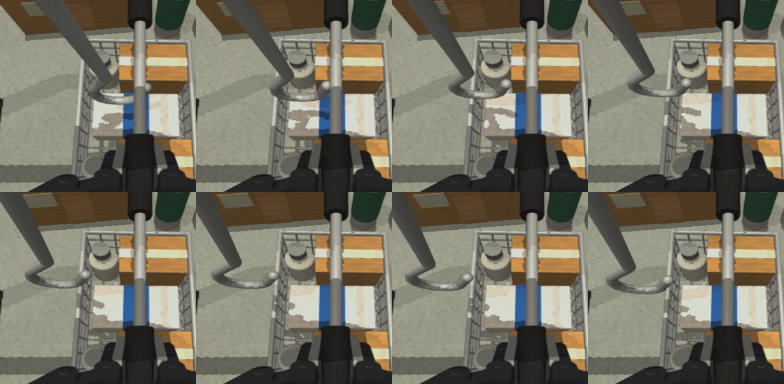

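Request:
{"api": "servo_tool", "payload": {
  "delta_pos": [
    [0,0,-0.001],
    [0,0,-0.001],
    [0,0,-0.001],
    [0,0,-0.001],
    [0,0,-0.001]
  ],
  "dr": [
    [0,0,0],
    [0,0,0],
    [0,0,0],
    [0,0,0],
    [0,0,0]
  ],
  "grip": [0,0,0,0,0]
}}

```text
t: 10.98
tool_pos: [0.4706, 0.1249, 0.2911]
tool_rot: [0.646, 1.912, -2.012]
contact_force: [-0.0, 0.2, -4.5]
opening: 0.0145
```

Request:
{"api": "servo_tool", "payload": {
  "delta_pos": [
    [0,0,-0.001],
    [0,0,-0.001],
    [0,0,-0.001],
    [0,0,-0.001],
    [0,0,-0.001]
  ],
  "dr": [
    [0,0,0],
    [0,0,0],
    [0,0,0],
    [0,0,0],
    [0,0,0]
  ],
  "grip": [0,0,0,0,0]
}}

```text
t: 11.6
tool_pos: [0.4712, 0.1302, 0.291]
tool_rot: [0.646, 1.912, -2.012]
contact_force: [-0.6, 0.1, -4.6]
opening: 0.0143
```

Request:
{"api": "servo_tool", "payload": {
  "delta_pos": [
    [0,0,-0.001],
    [0,0,-0.001],
    [0,0,-0.001],
    [0,0,-0.001],
    [0,0,-0.001]
  ],
  "dr": [
    [0,0,0],
    [0,0,0],
    [0,0,0],
    [0,0,0],
    [0,0,0]
  ],
  "grip": [0,0,0,0,0]
}}

```text
t: 12.22
tool_pos: [0.4719, 0.1355, 0.291]
tool_rot: [0.646, 1.912, -2.012]
contact_force: [-0.1, -0.2, -4.8]
opening: 0.0147
```

```bash
python3 film.py 12 f2.png
```

```text
t 12.22 [0.4719 0.1355 0.291 ] [[-0.857, 0.501, -0.12], [0.094, -0.076, -0.993], [-0.506, -0.862, 0.018]] F [-0.13 -0.16 -4.84] M [ 0.21  0.98 -0.04] op 0.0147 q [ 0.23 -0.62  2.14 -0.21  1.13  1.96]
rel x,y,zb -0.0013 -0.0229 0.0602 bar yaw -7.65 pitch 0.11
```

View pics/f2.png

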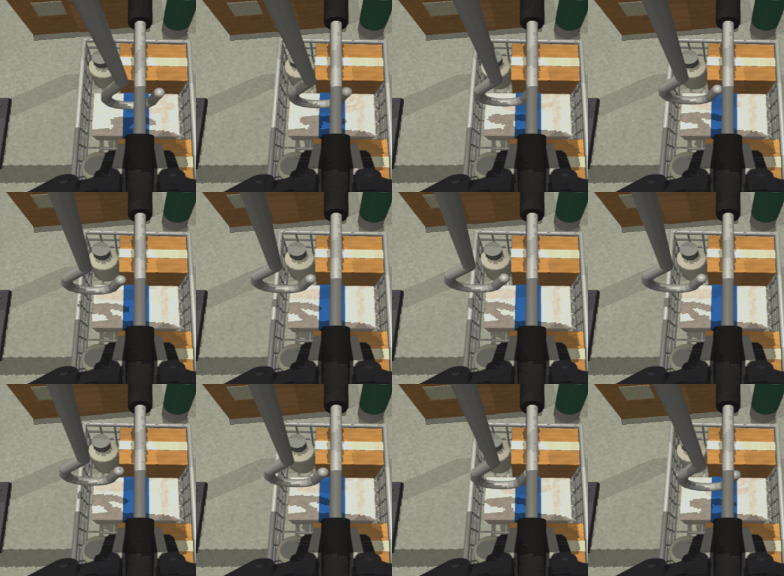

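Request:
{"api": "servo_tool", "payload": {
  "delta_pos": [
    [0,0,-0.001],
    [0,0,-0.001],
    [0,0,-0.001],
    [0,0,-0.001],
    [0,0,-0.001]
  ],
  "dr": [
    [0,0,0],
    [0,0,0],
    [0,0,0],
    [0,0,0],
    [0,0,0]
  ],
  "grip": [0,0,0,0,0]
}}

```text
t: 13.45
tool_pos: [0.4725, 0.1408, 0.2909]
tool_rot: [0.646, 1.912, -2.011]
contact_force: [0.8, -0.5, -4.8]
opening: 0.0148
```

Request:
{"api": "servo_tool", "payload": {
  "delta_pos": [
    [0,0,-0.001],
    [0,0,-0.001],
    [0,0,-0.001],
    [0,0,-0.001],
    [0,0,-0.001]
  ],
  "dr": [
    [0,0,0],
    [0,0,0],
    [0,0,0],
    [0,0,0],
    [0,0,0]
  ],
  "grip": [0,0,0,0,0]
}}

```text
t: 14.08
tool_pos: [0.4732, 0.1462, 0.2908]
tool_rot: [0.646, 1.912, -2.011]
contact_force: [-0.1, -0.3, -5.1]
opening: 0.0146
```

Request:
{"api": "servo_tool", "payload": {
  "delta_pos": [
    [0,0,-0.001],
    [0,0,-0.001],
    [0,0,-0.001],
    [0,0,-0.001],
    [0,0,-0.001]
  ],
  "dr": [
    [0,0,0],
    [0,0,0],
    [0,0,0],
    [0,0,0],
    [0,0,0]
  ],
  "grip": [0,0,0,0,0]
}}

```text
t: 14.7
tool_pos: [0.4738, 0.1515, 0.2907]
tool_rot: [0.646, 1.912, -2.011]
contact_force: [0.6, 0.8, -5.5]
opening: 0.0146
```

```bash
python3 film.py 12 f3.png
```

```text
t 14.7 [0.4738 0.1515 0.2907] [[-0.857, 0.501, -0.12], [0.094, -0.076, -0.993], [-0.507, -0.862, 0.018]] F [ 0.6   0.77 -5.54] M [0.12 1.03 0.01] op 0.0146 q [ 0.27 -0.59  2.13 -0.23  1.13  2.  ]
rel x,y,zb -0.0015 -0.0068 0.0599 bar yaw -7.64 pitch 0.11
```

View pics/f3.png

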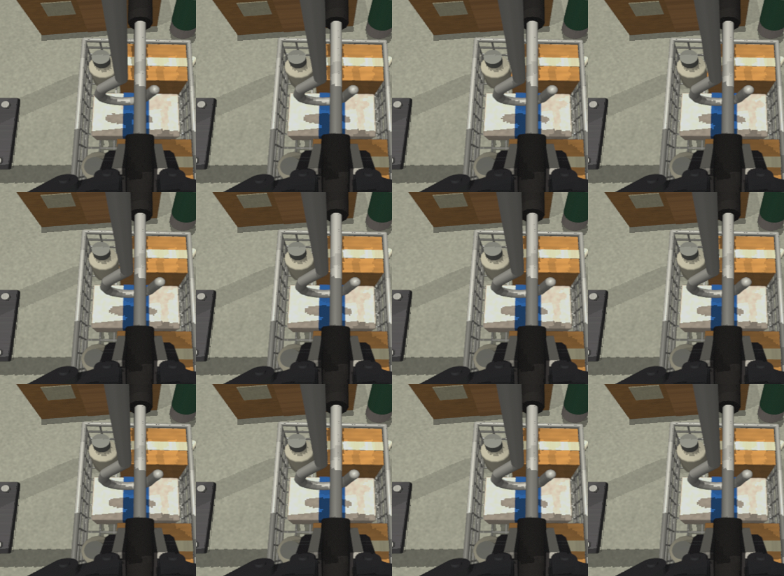

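Request:
{"api": "servo_tool", "payload": {
  "delta_pos": [
    [0,0,-0.001],
    [0,0,-0.001],
    [0,0,-0.001],
    [0,0,-0.001],
    [0,0,-0.001]
  ],
  "dr": [
    [0,0,0],
    [0,0,0],
    [0,0,0],
    [0,0,0],
    [0,0,0]
  ],
  "grip": [0,0,0,0,0]
}}

```text
t: 15.92
tool_pos: [0.4745, 0.1567, 0.2906]
tool_rot: [0.646, 1.912, -2.011]
contact_force: [-0.2, -0.0, -5.9]
opening: 0.0146
```

Request:
{"api": "servo_tool", "payload": {
  "delta_pos": [
    [0,0,0],
    [0,0,0],
    [0,0,0],
    [0,0,0],
    [0,0,0]
  ],
  "dr": [
    [0,0,0],
    [0,0,0],
    [0,0,0],
    [0,0,0],
    [0,0,0]
  ],
  "grip": [0,0,0,0,0]
}}

```text
t: 16.55
tool_pos: [0.4745, 0.1567, 0.2906]
tool_rot: [0.646, 1.912, -2.011]
contact_force: [-0.5, -0.2, -5.2]
opening: 0.0145
```

```bash
python3 film.py 8 f4.png;  python3 - <<'E'
from h import *
save('scene','s7.png');save('side','d7.png')
a=cv2.imread('pics/s7.png');c=cv2.imread('pics/d7.png')
A=cv2.resize(a[60:260,290:450],None,fx=3,fy=3,interpolation=cv2.INTER_CUBIC)
C=cv2.resize(c[0:200,170:270],None,fx=3,fy=3,interpolation=cv2.INTER_CUBIC)
cv2.imwrite('pics/c7.png',np.hstack([A,C]))
E
```

```text
t 16.55 [0.4745 0.1567 0.2906] [[-0.857, 0.501, -0.12], [0.094, -0.076, -0.993], [-0.507, -0.862, 0.018]] F [-0.48 -0.18 -5.23] M [ 0.16  1.04 -0.02] op 0.0145 q [ 0.28 -0.59  2.12 -0.24  1.13  2.02]
rel x,y,zb -0.0015 -0.0016 0.0598 bar yaw -7.65 pitch 0.11
```

View pics/f4.png

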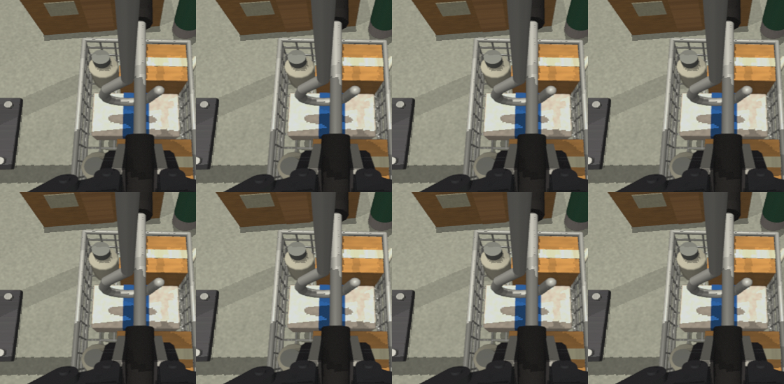

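View pics/c7.png

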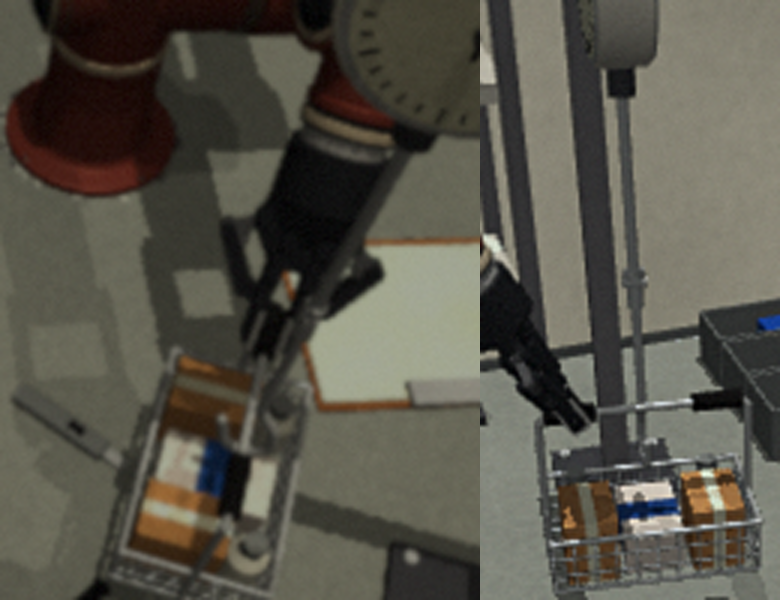

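View pics/ww7.png

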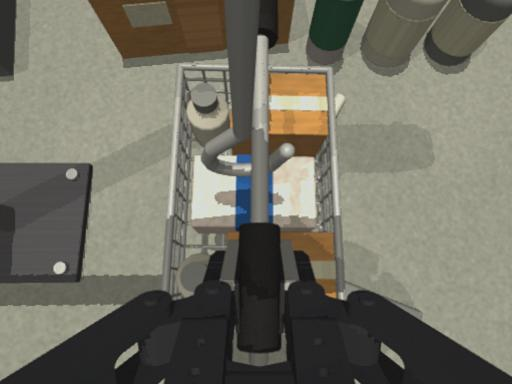

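Run:
```python
from h import *
p=cam('wrist'); rel(); st()
m,b=mid(); print('mid',proj(p,m),m)
# fit hook: pivot dx,dy & angles using tip & bowl points
a=np.array
def pts(dx,dy,ay,ax):
    out=[]
    for y,z in((-.025,-.1535),(0,-.132),(.0205,-.17)):
        Rh=R.from_rotvec(EX*ay)*R.from_rotvec(EY*ax)
        out.append(proj(p,P+dx*EX+dy*EY+Rh.apply(y*EY+z*a([0,0,1.]))))
    return np.array(out)
print(pts(0,0,.05,0))
print(pts(0.005,0,.05,0));print(pts(0,.005,.05,0))
s=cam('scene');d=cam('side')
print(proj(s,m),proj(d,m))
for z in(-.1,-.132,-.1535):print(proj(s,P+a([0,0,z])+.05*-z*EY),proj(d,P+a([0,0,z])+.05*-z*EY))
```

```text
rel x,y,zb -0.0015 -0.0016 0.0598 bar yaw -7.65 pitch 0.11
t 17.05 [0.4745 0.1567 0.2905] [[-0.857, 0.501, -0.12], [0.094, -0.076, -0.993], [-0.506, -0.862, 0.018]] F [-0.27 -0.01 -5.69] M [ 0.18  1.01 -0.02] op 0.0145 q [ 0.28 -0.59  2.12 -0.24  1.13  2.02]
mid [256.54946043 123.22333437] [0.54227564 0.14864533 0.29027407]
[[284.72297524 142.81466152]
 [239.51944934 124.52633854]
 [203.59601422 150.60770296]]
[[284.6508444  134.28022359]
 [239.74466324 114.96096769]
 [203.98433854 142.58110167]]
[[275.5984337  142.67587422]
 [229.13051593 124.35485733]
 [195.02659639 150.47574776]]
[374.08989415 195.09228977] [223.47365264 134.20930211]
[380.1898536  190.64150306] [223.14574339 124.85199623]
[376.76524843 197.78379017] [223.71282318 134.41761611]
[374.58185696 202.32576949] [224.08474175 140.68460368]
```

Request:
{"api": "servo_tool", "payload": {
  "delta_pos": [
    [0,0,0],
    [0,0,0],
    [0,0,0],
    [0,0,0],
    [0,0,0]
  ],
  "dr": [
    [0,0,0],
    [0,0,0],
    [0,0,0],
    [0,0,0],
    [0,0,0]
  ],
  "grip": [0,0,0,0,0]
}}

```text
t: 17.68
tool_pos: [0.4745, 0.1567, 0.2906]
tool_rot: [0.646, 1.912, -2.011]
contact_force: [-0.3, -0.5, -6.0]
opening: 0.0144
```

Request:
{"api": "servo_tool", "payload": {
  "delta_pos": [
    [0,0,0],
    [0.001,0.0017,0],
    [0.001,0.0017,0],
    [0.001,0.0017,0],
    [0.001,0.0017,0]
  ],
  "dr": [
    [0,0,0],
    [0,0,0],
    [0,0,0],
    [0,0,0],
    [0,0,0]
  ],
  "grip": [0,0,0,0,0]
}}

```text
t: 18.3
tool_pos: [0.4744, 0.1566, 0.2822]
tool_rot: [0.646, 1.912, -2.011]
contact_force: [-0.8, 0.1, -5.8]
opening: 0.0146
```

```bash
python3 film.py 4 f5.png; python3 -c "
from h import *
rel();go(0,-.0015,.0,n=20)"
```

```text
t 18.3 [0.4744 0.1566 0.2822] [[-0.857, 0.501, -0.12], [0.094, -0.076, -0.993], [-0.507, -0.862, 0.018]] F [-0.8   0.05 -5.81] M [0.11 1.09 0.01] op 0.0146 q [ 0.28 -0.58  2.13 -0.24  1.11  2.02]
rel x,y,zb -0.0015 -0.0017 0.0514 bar yaw -7.65 pitch 0.11
rel x,y,zb -0.0015 -0.0017 0.0516 bar yaw -7.65 pitch 0.12
rows 20 dist [ 0.0015 -0.0002 -0.0514] rot [ 0.08 -0.22 -0.12]
[[0.0012, 0.0023, -0.0], [0.0012, 0.0023, -0.0], [0.0012, 0.0023, -0.0], [0.0012, 0.0023, -0.0], [0.0012, 0.0023, -0.0]]
[[0.0, -0.01, -0.01], [0.0, -0.01, -0.01], [0.0, -0.01, -0.01], [0.0, -0.01, -0.01], [0.0, -0.01, -0.01]]
```

View pics/f5.png

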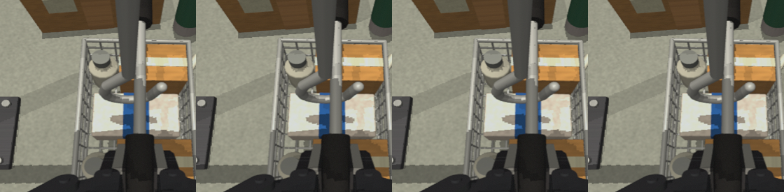

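Hook at rest against the bar, tip at about (160,87) in each frame with the bar to its left. I continue down slowly.

Request:
{"api": "servo_tool", "payload": {
  "delta_pos": [
    [0.001,0.0017,0],
    [0.001,0.0017,0],
    [0.001,0.0017,0],
    [0.001,0.0017,0],
    [0.001,0.0017,0]
  ],
  "dr": [
    [0,0,0],
    [0,0,0],
    [0,0,0],
    [0,0,0],
    [0,0,0]
  ],
  "grip": [0,0,0,0,0]
}}

```text
t: 19.12
tool_pos: [0.4746, 0.1565, 0.2723]
tool_rot: [0.647, 1.912, -2.01]
contact_force: [-0.2, -0.8, -6.0]
opening: 0.0145
```

```bash
python3 film.py 4 f6.png
```

```text
t 19.12 [0.4746 0.1565 0.2723] [[-0.857, 0.502, -0.12], [0.094, -0.076, -0.993], [-0.507, -0.862, 0.017]] F [-0.21 -0.76 -5.99] M [0.21 1.04 0.02] op 0.0145 q [ 0.28 -0.58  2.15 -0.24  1.09  2.03]
rel x,y,zb -0.0013 -0.0017 0.0416 bar yaw -7.64 pitch 0.16
```

View pics/f6.png

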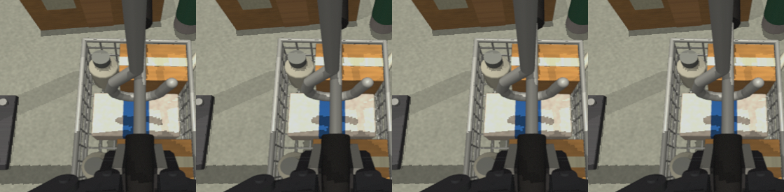

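Request:
{"api": "servo_tool", "payload": {
  "delta_pos": [
    [0.001,0.0017,0],
    [0.001,0.0017,0],
    [0.001,0.0017,0],
    [0.001,0.0017,0],
    [0.001,0.0017,0]
  ],
  "dr": [
    [0,0,0],
    [0,0,0],
    [0,0,0],
    [0,0,0],
    [0,0,0]
  ],
  "grip": [0,0,0,0,0]
}}

```text
t: 19.95
tool_pos: [0.4748, 0.1564, 0.2623]
tool_rot: [0.647, 1.912, -2.01]
contact_force: [-0.1, -0.4, -5.2]
opening: 0.0143
```

Request:
{"api": "servo_tool", "payload": {
  "delta_pos": [
    [0.001,0.0017,0],
    [0.001,0.0017,0],
    [0.001,0.0017,0],
    [0.001,0.0017,0],
    [0.001,0.0017,0]
  ],
  "dr": [
    [0,0,0],
    [0,0,0],
    [0,0,0],
    [0,0,0],
    [0,0,0]
  ],
  "grip": [0,0,0,0,0]
}}

```text
t: 20.58
tool_pos: [0.4747, 0.1562, 0.2516]
tool_rot: [0.647, 1.912, -2.01]
contact_force: [-0.2, 0.8, -5.9]
opening: 0.0146
```

```bash
python3 film.py 4 f7.png
```

```text
t 20.57 [0.4747 0.1562 0.2516] [[-0.856, 0.502, -0.12], [0.094, -0.075, -0.993], [-0.508, -0.861, 0.017]] F [-0.19  0.75 -5.89] M [ 0.18  1.03 -0.05] op 0.0146 q [ 0.28 -0.57  2.17 -0.25  1.06  2.04]
rel x,y,zb -0.0012 -0.002 0.021 bar yaw -7.64 pitch 0.19
```

View pics/f7.png

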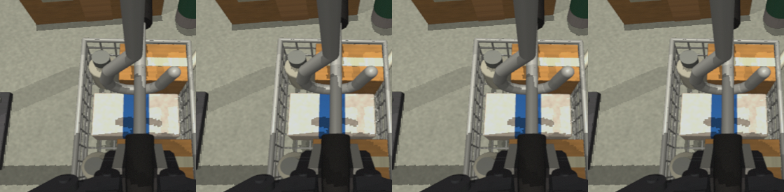

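View pics/ww3.png

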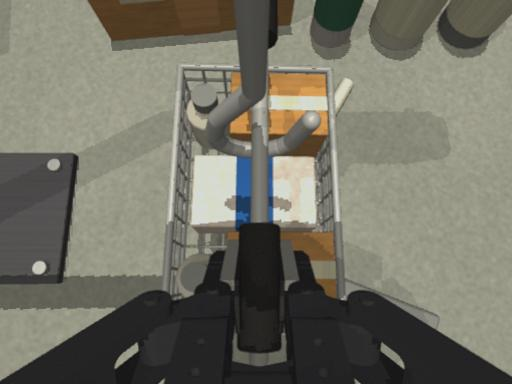

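Request:
{"api": "servo_tool", "payload": {
  "delta_pos": [
    [0.001,0.0017,0],
    [0.001,0.0017,0],
    [0.001,0.0017,0],
    [0.001,0.0017,0],
    [0.001,0.0017,0]
  ],
  "dr": [
    [0,0,0],
    [0,0,0],
    [0,0,0],
    [0,0,0],
    [0,0,0]
  ],
  "grip": [0,0,0,0,0]
}}

```text
t: 21.4
tool_pos: [0.4749, 0.1561, 0.2416]
tool_rot: [0.648, 1.912, -2.009]
contact_force: [-0.4, 0.2, -5.2]
opening: 0.0145
```

Request:
{"api": "servo_tool", "payload": {
  "delta_pos": [
    [0.001,0.0017,0],
    [0.001,0.0017,0],
    [0.001,0.0017,0],
    [0.001,0.0017,0],
    [0.001,0.0017,0]
  ],
  "dr": [
    [0,0,0],
    [0,0,0],
    [0,0,0],
    [0,0,0],
    [0,0,0]
  ],
  "grip": [0,0,0,0,0]
}}

```text
t: 22.02
tool_pos: [0.4749, 0.1559, 0.2311]
tool_rot: [0.648, 1.912, -2.009]
contact_force: [0.3, -0.0, -4.7]
opening: 0.0145
```

```bash
python3 film.py 4 f8.png
python3 - <<'E'
from h import *
F=[]
for i in range(6):
    ctrl.get_image('wrist'); F.append(ctrl.get_obs()['contact_force'])
print(np.mean(F,0),np.std(F,0))
E
```

```text
t 22.02 [0.4749 0.1559 0.2311] [[-0.856, 0.503, -0.12], [0.095, -0.075, -0.993], [-0.508, -0.861, 0.017]] F [ 0.29 -0.01 -4.69] M [ 0.18  1.04 -0.08] op 0.0145 q [ 0.28 -0.55  2.2  -0.25  1.02  2.05]
rel x,y,zb -0.0009 -0.0023 0.0005 bar yaw -7.63 pitch 0.23
[-0.19197572 -0.09347516 -5.25517106] [0.31185218 0.61990688 0.55865481]
```

View pics/ww3.png

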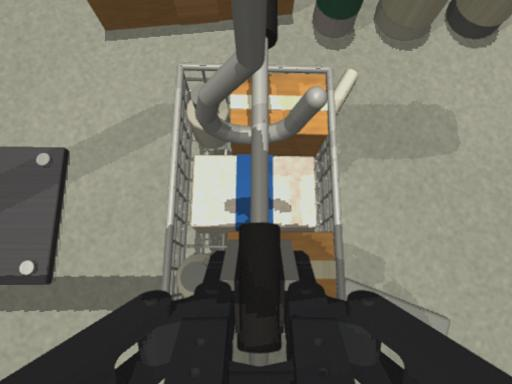

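Request:
{"api": "servo_tool", "payload": {
  "delta_pos": [
    [0.001,0.0017,0],
    [0.001,0.0017,0],
    [0.001,0.0017,0],
    [0.001,0.0017,0],
    [0.001,0.0017,0]
  ],
  "dr": [
    [0,0,0],
    [0,0,0],
    [0,0,0],
    [0,0,0],
    [0,0,0]
  ],
  "grip": [0,0,0,0,0]
}}

```text
t: 23.15
tool_pos: [0.4758, 0.1559, 0.2223]
tool_rot: [0.65, 1.91, -2.006]
contact_force: [0.3, 0.6, -4.1]
opening: 0.0143
```

```bash
cat > fm.py <<'E'
from h import *
F=[];M=[]
for i in range(8):
    save('wrist','fm.png'); o=ctrl.get_obs();F.append(o['contact_force']);M.append(o['wrist_torque'])
print(np.mean(F,0).round(2),np.std(F,0).round(2),'M',np.mean(M,0).round(3)); rel(); print(o['t'],o['tool_pos'])
save('scene','fms.png');save('side','fmd.png')
a=cv2.imread('pics/fms.png');c=cv2.imread('pics/fmd.png')
A=cv2.resize(a[20:260,290:512],None,fx=2.3,fy=2.3,interpolation=cv2.INTER_CUBIC)
C=cv2.resize(c[0:240,170:280],None,fx=2.3,fy=2.3,interpolation=cv2.INTER_CUBIC)
cv2.imwrite('pics/fmc.png',np.hstack([A,C]))
E
python3 fm.py
```

```text
[-0.31 -0.13 -3.49] [0.57 0.38 0.35] M [0.126 0.783 0.023]
rel x,y,zb -0.0002 -0.0022 -0.0081 bar yaw -7.62 pitch 0.39
23.55 [0.47564384 0.15590729 0.22228762]
```

View pics/fmc.png

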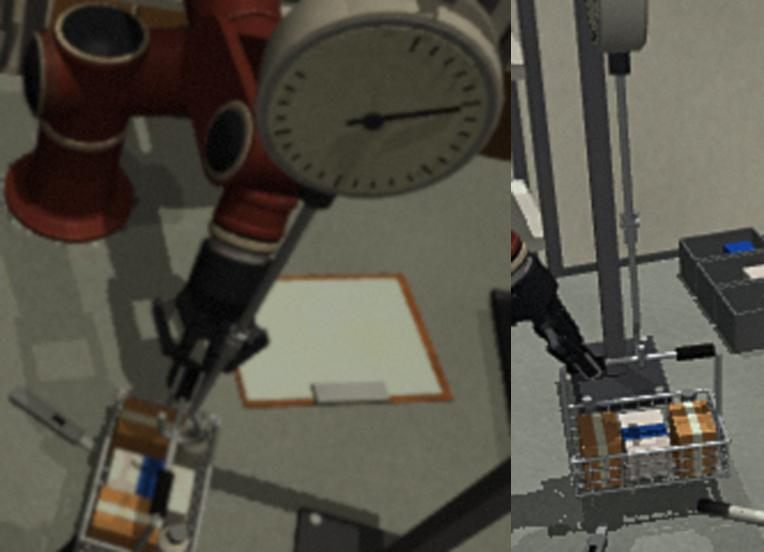

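View pics/fm.png

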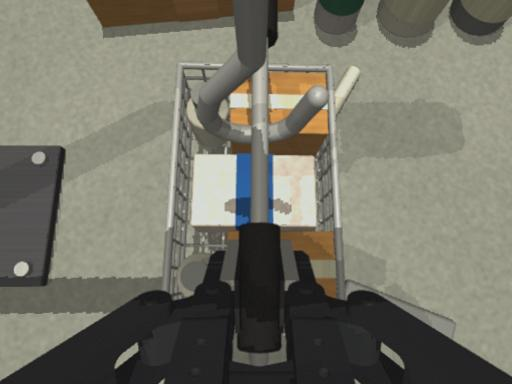

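Request:
{"api": "servo_tool", "payload": {
  "delta_pos": [
    [0.001,0.0017,0],
    [0.001,0.0017,0],
    [0.001,0.0017,0],
    [0.001,0.0017,0],
    [0.001,0.0017,0]
  ],
  "dr": [
    [0,0,0],
    [0,0,0],
    [0,0,0],
    [0,0,0],
    [0,0,0]
  ],
  "grip": [0,0,0,0,0]
}}

```text
t: 24.28
tool_pos: [0.4766, 0.1559, 0.2133]
tool_rot: [0.653, 1.909, -2.003]
contact_force: [-0.6, -0.5, -3.0]
opening: 0.014
```

```bash
python3 fm.py
```

```text
[-0.04  0.03 -1.72] [0.43 0.3  0.39] M [ 0.115  0.546 -0.027]
rel x,y,zb 0.0005 -0.0021 -0.0169 bar yaw -7.6 pitch 0.55
24.675 [0.47644455 0.15591215 0.21329128]
```

Request:
{"api": "servo_tool", "payload": {
  "delta_pos": [
    [0.001,0.0017,0],
    [0.001,0.0017,0],
    [0.001,0.0017,0],
    [0.0008,0.0013,0],
    [0,0,0]
  ],
  "dr": [
    [0,0,0],
    [0,0,0],
    [0,0,0],
    [0,0,0],
    [0,0,0]
  ],
  "grip": [0,0,0,0,0]
}}

```text
t: 25.4
tool_pos: [0.4771, 0.1559, 0.2064]
tool_rot: [0.654, 1.908, -2.002]
contact_force: [0.1, 0.4, -0.0]
opening: 0.0145
```

```bash
python3 fm.py;python3 fm.py
```

```text
[-0.09  0.34 -0.78] [0.5  0.37 0.67] M [0.069 0.368 0.033]
rel x,y,zb 0.0012 -0.0019 -0.0235 bar yaw -7.59 pitch 0.69
25.8 [0.47712842 0.1559208  0.20653215]
[ 0.32  0.47 -0.59] [0.47 0.37 0.29] M [0.078 0.374 0.02 ]
rel x,y,zb 0.0012 -0.0019 -0.0237 bar yaw -7.59 pitch 0.67
26.3 [0.47706409 0.15592673 0.20639402]
```

View pics/fmc.png

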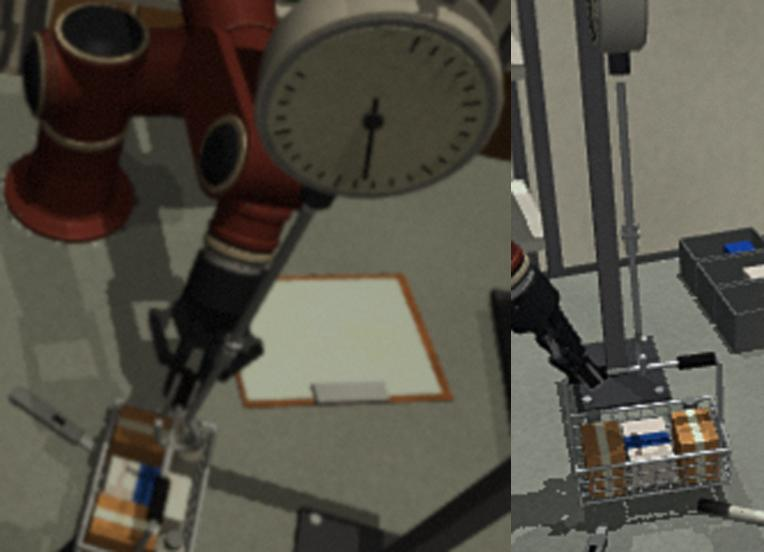

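View pics/fm.png

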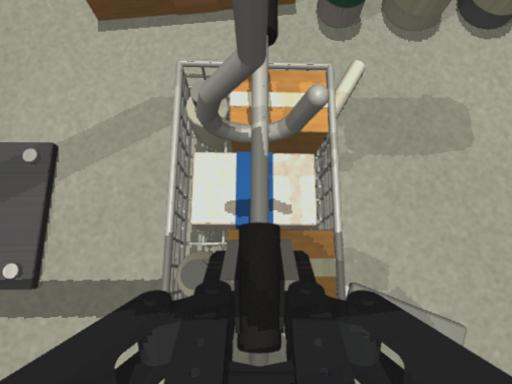

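Request:
{"api": "servo_tool", "payload": {
  "delta_pos": [
    [0.0007,0.0013,0],
    [0.0007,0.0013,0],
    [0,0,0]
  ],
  "dr": [
    [0,0,0],
    [0,0,0],
    [0,0,0]
  ],
  "grip": [0,0,0]
}}

```text
t: 26.78
tool_pos: [0.4774, 0.1559, 0.2036]
tool_rot: [0.655, 1.908, -2.001]
contact_force: [-0.3, -0.2, -0.7]
opening: 0.0145
```

```bash
python3 fm.py;python3 fm.py
```

```text
[-0.2   0.3  -0.15] [0.35 0.39 0.48] M [0.073 0.301 0.008]
rel x,y,zb 0.0016 -0.0019 -0.0262 bar yaw -7.58 pitch 0.73
27.175 [0.47747526 0.15594582 0.20380262]
[-0.13  0.46 -0.24] [0.27 0.62 0.44] M [0.071 0.337 0.054]
rel x,y,zb 0.0015 -0.0019 -0.0263 bar yaw -7.58 pitch 0.73
27.675 [0.47744802 0.15591033 0.20371657]
```

Request:
{"api": "servo_tool", "payload": {
  "delta_pos": [
    [0.0004,0.0007,0],
    [0,0,0],
    [0,0,0],
    [0,0,0]
  ],
  "dr": [
    [0,0,0],
    [0,0,0],
    [0,0,0],
    [0,0,0]
  ],
  "grip": [0,0,0,0],
  "grip_force": 20
}}

```text
t: 28.28
tool_pos: [0.4775, 0.1559, 0.203]
tool_rot: [0.655, 1.908, -2.001]
contact_force: [0.1, -0.4, -1.4]
opening: 0.0148
```

Request:
{"api": "servo_tool", "payload": {
  "delta_pos": [
    [0,0,0],
    [0,0,0],
    [0,0,0],
    [0,0,0],
    [0,0,0]
  ],
  "dr": [
    [0,0,0],
    [0,0,0],
    [0,0,0],
    [0,0,0],
    [0,0,0]
  ],
  "grip": [0.2,0.24,0.28,0.32,0.36]
}}

```text
t: 28.9
tool_pos: [0.4777, 0.1559, 0.2032]
tool_rot: [0.655, 1.908, -2.001]
contact_force: [-0.4, -0.0, -1.1]
opening: 0.0309
```

```bash
python3 fm.py; python3 film.py 8 f9.png
```

```text
[-0.09  0.13  0.01] [0.4  0.68 0.44] M [ 0.029  0.249 -0.   ]
rel x,y,zb 0.0018 -0.0019 -0.0268 bar yaw -7.58 pitch 0.76
29.3 [0.47766422 0.1558699  0.20316286]
t 29.4 [0.4777 0.1559 0.2031] [[-0.851, 0.511, -0.119], [0.094, -0.074, -0.993], [-0.516, -0.856, 0.014]] F [-0.22  0.17 -0.1 ] M [-0.03  0.2  -0.03] op 0.0309 q [ 0.28 -0.53  2.23 -0.26  0.95  2.07]
rel x,y,zb 0.0018 -0.0019 -0.0269 bar yaw -7.58 pitch 0.76
```

View pics/f9.png

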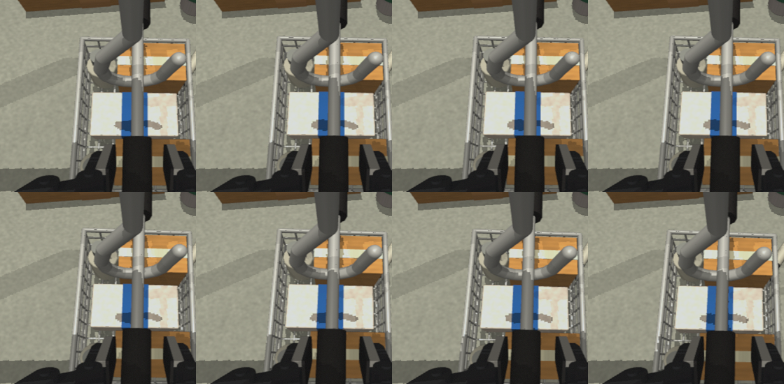

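View pics/ww7.png

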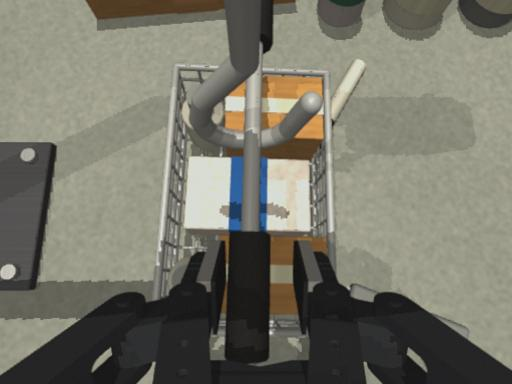

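View pics/fmc.png

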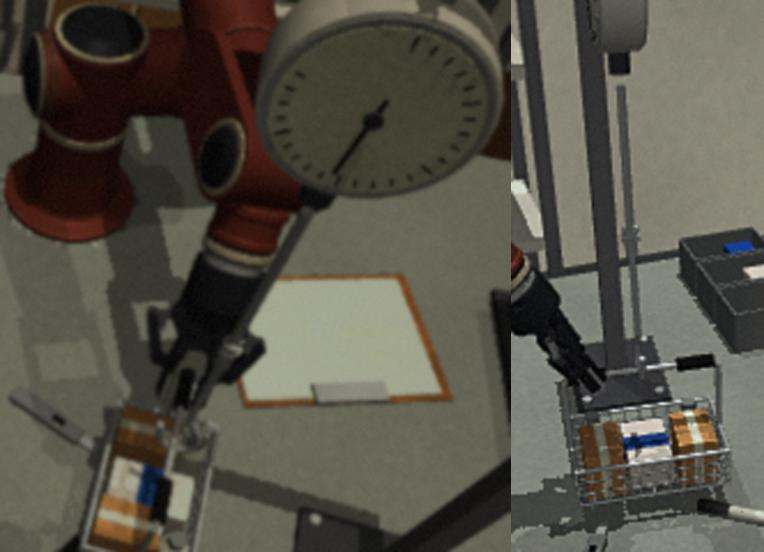

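Request:
{"api": "servo_tool", "payload": {
  "delta_pos": [
    [0,0,0],
    [0,0,0],
    [0,0,0],
    [0,-0.003,0],
    [0,-0.006,0]
  ],
  "dr": [
    [0,0,0],
    [0,0,0],
    [0,0,0],
    [0,0,0],
    [0,0,0]
  ],
  "grip": [0.5,0.65,0.7,0.7,0.7]
}}

```text
t: 30.42
tool_pos: [0.4727, 0.1564, 0.2107]
tool_rot: [0.655, 1.908, -2.002]
contact_force: [-0.1, 0.5, -0.2]
opening: 0.0598
```

```bash
python3 film.py 4 f10.png
```

```text
t 30.43 [0.4727 0.1564 0.2107] [[-0.852, 0.51, -0.119], [0.094, -0.074, -0.993], [-0.515, -0.857, 0.015]] F [-0.11  0.45 -0.24] M [0.04 0.26 0.01] op 0.0598 q [ 0.28 -0.55  2.23 -0.26  0.97  2.07]
rel x,y,zb -0.0033 -0.002 -0.0194 bar yaw -7.59 pitch 0.7
```

View pics/ww3.png

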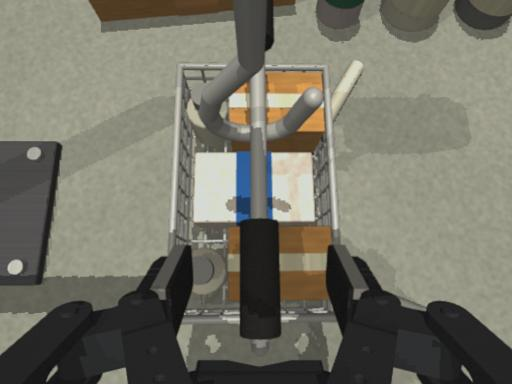

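The sleeve is free and centred between the jaws (col 258; pads at 190 and 325). Now I withdraw along the tool axis.

Request:
{"api": "servo_tool", "payload": {
  "delta_pos": [
    [0,-0.01,0],
    [0,-0.015,0],
    [0,-0.02,0],
    [0,-0.025,0],
    [0,-0.02,0]
  ],
  "dr": [
    [0,0,0],
    [0,0,0],
    [0,0,0],
    [0,0,0],
    [0,0,0]
  ],
  "grip": [0.7,0.7,0.7,0.7,0.7]
}}

```text
t: 31.25
tool_pos: [0.4239, 0.1632, 0.292]
tool_rot: [0.655, 1.908, -2.002]
contact_force: [-0.5, 0.4, 0.9]
opening: 0.0593
```

Request:
{"api": "servo_tool", "payload": {
  "delta_pos": [
    [0,-0.015,0],
    [0,0,0],
    [0,0,0],
    [0,0,0],
    [0,0,0]
  ],
  "dr": [
    [0,0,0],
    [0,0,0],
    [0,0,0],
    [0,0,0],
    [0,0,0]
  ],
  "grip": [0.7,0.7,0.7,0.7,0.7]
}}

```text
t: 31.88
tool_pos: [0.4155, 0.1646, 0.3068]
tool_rot: [0.656, 1.908, -1.999]
contact_force: [-0.3, 0.9, 0.2]
opening: 0.0595
```

```bash
python3 film.py 16 f11.png; python3 fm.py
```

```text
t 31.88 [0.4155 0.1646 0.3068] [[-0.851, 0.512, -0.119], [0.095, -0.073, -0.993], [-0.517, -0.856, 0.013]] F [-0.31  0.86  0.19] M [ 0.06  0.25 -0.05] op 0.0595 q [ 0.36 -0.75  2.19 -0.27  1.22  2.07]
rel x,y,zb -0.0611 -0.0014 0.0769 bar yaw -7.57 pitch 0.81
[ 0.06 -0.03  0.23] [0.46 0.4  0.31] M [0.019 0.259 0.011]
rel x,y,zb -0.061 -0.0012 0.078 bar yaw -7.55 pitch 0.9
33.075 [0.41553576 0.16478113 0.30785368]
```

View pics/f11.png

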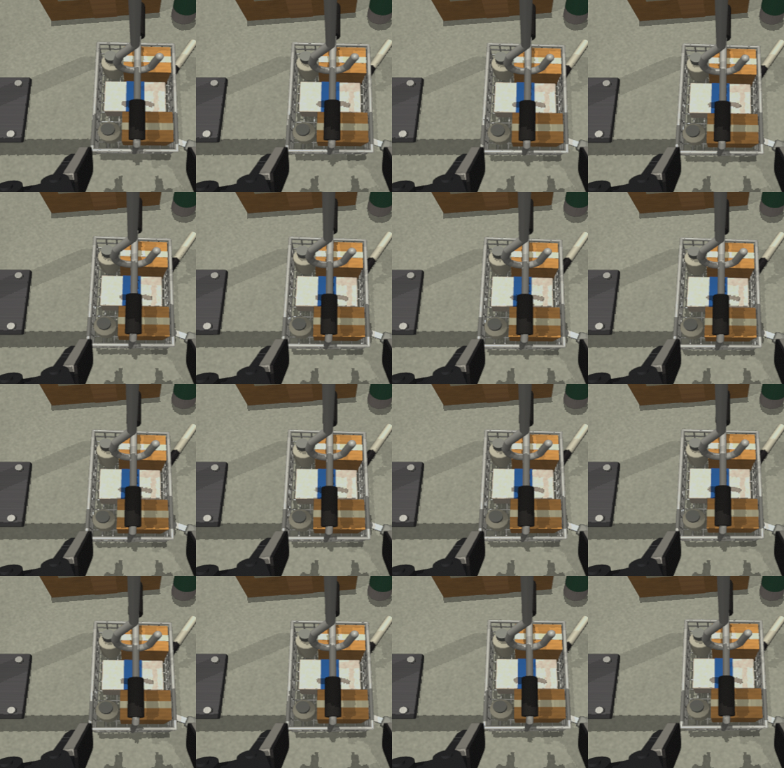

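View pics/fmc.png

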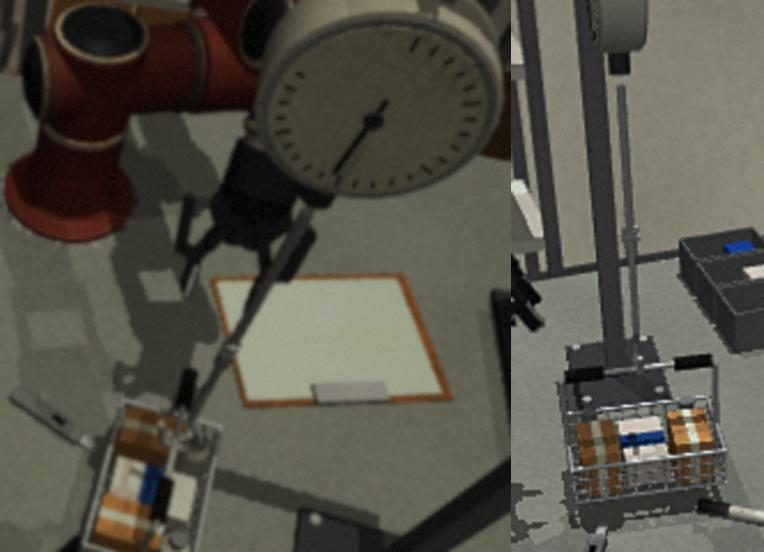

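Request:
{"api": "servo_tool", "payload": {
  "delta_pos": [
    [0,0,0],
    [0,0,0],
    [0,0,0],
    [0,0,0],
    [0,0,0]
  ],
  "dr": [
    [0,0,0],
    [0,0,0],
    [0,0,0],
    [0,0,0],
    [0,0,0]
  ],
  "grip": [0.7,0.7,0.7,0.7,0.7]
}}

```text
t: 33.8
tool_pos: [0.4155, 0.1648, 0.3079]
tool_rot: [0.658, 1.908, -1.997]
contact_force: [0.1, 0.1, -0.8]
opening: 0.0594
```

```bash
cat > sway.py <<'E'
from h import *
ref=None;D=[];T=[]
for i in range(40):
    T.append(ctrl.get_obs()['t']);im=ctrl.get_image('wrist')
    g=cv2.cvtColor(im,cv2.COLOR_RGB2GRAY).astype(np.float32)
    a=g[130:180,205:305]   # contents
    if ref is None: ref=g[135:175,215:295].copy()
    r=cv2.matchTemplate(g[115:195,190:320],ref,cv2.TM_CCOEFF_NORMED)
    _,m,_,l=cv2.minMaxLoc(r)
    x,y=l
    def sub(v): return .5*(v[0]-v[2])/(v[0]-2*v[1]+v[2])
    sx=x+(sub(r[y,x-1:x+2]) if 0<x<r.shape[1]-1 else 0); sy=y+(sub(r[y-1:y+2,x]) if 0<y<r.shape[0]-1 else 0)
    D.append((sx,sy))
D=np.array(D)
print('t',T[0],T[-1]);print(D[:,0].round(1).tolist());print(D[:,1].round(1).tolist())
E
python3 sway.py
```

```text
t 33.8 35.75
[25.0, 25.299999237060547, 25.299999237060547, 25.0, 24.200000762939453, 23.200000762939453, 22.0, 20.700000762939453, 19.399999618530273, 18.200000762939453, 17.200000762939453, 16.5, 16.200000762939453, 16.200000762939453, 16.700000762939453, 17.399999618530273, 18.5, 19.700000762939453, 21.0, 22.299999237060547, 23.399999618530273, 24.399999618530273, 25.0, 25.299999237060547, 25.200000762939453, 24.799999237060547, 24.0, 22.899999618530273, 21.799999237060547, 20.399999618530273, 19.100000381469727, 18.0, 17.100000381469727, 16.399999618530273, 16.200000762939453, 16.399999618530273, 16.899999618530273, 17.700000762939453, 18.700000762939453, 20.0]
[20.0, 19.600000381469727, 19.299999237060547, 19.399999618530273, 19.700000762939453, 20.100000381469727, 20.799999237060547, 21.600000381469727, 22.399999618530273, 23.200000762939453, 23.899999618530273, 24.5, 24.899999618530273, 25.100000381469727, 25.100000381469727, 24.799999237060547, 24.299999237060547, 23.700000762939453, 23.0, 22.100000381469727, 21.399999618530273, 20.700000762939453, 20.100000381469727, 19.700000762939453, 19.5, 19.600000381469727, 19.799999237060547, 20.299999237060547, 20.899999618530273, 21.600000381469727, 22.399999618530273, 23.200000762939453, 23.799999237060547, 24.399999618530273, 24.700000762939453, 24.899999618530273, 24.899999618530273, 24.700000762939453, 24.299999237060547, 23.700000762939453]
```

Run:
```python
from h import *
p=cam('wrist')
a=atz(p,240,155,.11);b=atz(p,249.1,155,.11);c=atz(p,240,160.6,.11);print(a,np.linalg.norm(b-a),np.linalg.norm(c-a), np.linalg.norm(a-p['eye']))
```

```text
[0.54280743 0.16620855 0.11      ] 0.009714014802771384 0.006312751280979227 0.3695597630913013
```

Request:
{"api": "servo_tool", "payload": {
  "delta_pos": [
    [0,0,0],
    [0,0,0],
    [0,0,0],
    [0,0,0],
    [0,0,0]
  ],
  "dr": [
    [0,0,0],
    [0,0,0],
    [0,0,0],
    [0,0,0],
    [0,0,0]
  ],
  "grip": [0.7,0.7,0.7,0.7,0.7]
}}

```text
t: 36.42
tool_pos: [0.4155, 0.1648, 0.3079]
tool_rot: [0.657, 1.908, -1.997]
contact_force: [-0.3, 1.2, 0.2]
opening: 0.0599
```

```bash
for i in 1 2 3; do python3 sway.py >/tmp/o; done; python3 sway.py | sed 's/\(\.[0-9]\)[0-9]*/\1/g'
```

```text
t 42.4 44.3
[25.0, 25.7, 26.3, 26.6, 26.5, 26.0, 25.2, 24.1, 22.8, 21.7, 20.5, 19.5, 18.7, 18.1, 18.0, 18.1, 18.7, 19.5, 20.6, 21.7, 23.0, 24.2, 25.2, 25.8, 26.5, 26.6, 26.2, 25.7, 24.8, 23.8, 22.7, 21.3, 20.2, 19.2, 18.5, 18.0, 18.0, 18.2, 18.8, 19.7]
[20.0, 19.2, 18.7, 18.2, 17.8, 17.7, 17.7, 17.8, 18.2, 18.7, 19.2, 20.0, 20.7, 21.2, 21.7, 22.0, 22.2, 22.2, 22.0, 21.6, 21.1, 20.5, 19.8, 19.2, 18.6, 18.2, 17.8, 17.7, 17.7, 18.0, 18.2, 18.8, 19.3, 20.1, 20.7, 21.2, 21.7, 22.0, 22.2, 22.2]
```

```bash
for i in 1 2 3; do python3 sway.py >/tmp/o; done; python3 sway.py | sed 's/\(\.[0-9]\)[0-9]*/\1/g'; python3 fm.py; python3 -c "
import cv2;a=cv2.imread('pics/fmd.png');cv2.imwrite('pics/end.png',cv2.resize(a[0:240,150:350],None,fx=3,fy=2.5))"
```

```text
t 50.4 52.3
[25.0, 23.7, 22.6, 21.5, 20.6, 20.0, 19.7, 19.7, 20.2, 20.8, 21.8, 23.0, 24.2, 25.5, 26.6, 27.3, 27.8, 28.1, 28.0, 27.6, 26.7, 25.7, 24.7, 23.5, 22.2, 21.2, 20.3, 19.8, 19.7, 19.7, 20.2, 21.1, 22.2, 23.2, 24.6, 25.7, 26.7, 27.5, 28.0, 28.1]
[20.0, 20.2, 20.7, 21.2, 21.7, 22.3, 23.0, 23.3, 23.7, 24.0, 24.1, 23.8, 23.6, 23.1, 22.7, 22.0, 21.5, 20.8, 20.3, 20.1, 19.8, 19.8, 20.1, 20.2, 20.7, 21.2, 21.7, 22.5, 23.0, 23.5, 23.7, 24.0, 24.0, 23.8, 23.6, 23.1, 22.6, 22.0, 21.3, 20.7]
[ 0.22 -0.12  0.1 ] [0.53 0.49 0.6 ] M [0.033 0.25  0.004]
rel x,y,zb -0.061 -0.0012 0.078 bar yaw -7.56 pitch 0.9
52.825 [0.41553341 0.16478365 0.30783073]
```

View pics/fms.png

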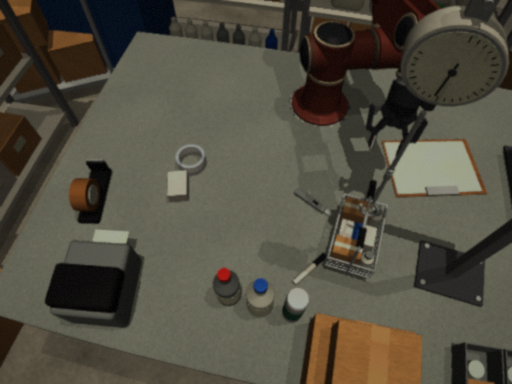

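View pics/fmd.png

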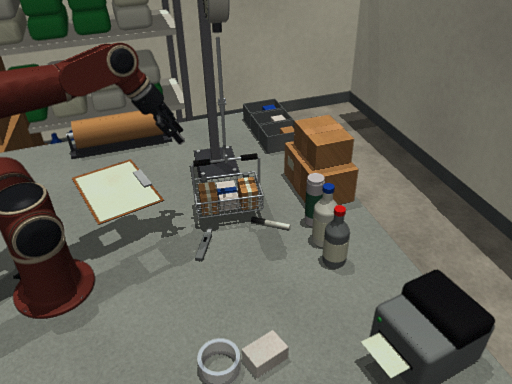

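```bash
python3 -c "
from station import ctrl
print(ctrl.finish_job(), ctrl.get_obs()['t'])"
```

```text
the job is handed in; nothing more can be done
the job is handed in; nothing more can be done
```

The basket is hanging on the scale and I handed the job in at about t = 52.8 s; no verdict is reported.

**What I did:**
- I lifted the basket by `sleeve_a` with the hand leaning about 30° back along the handle, and turned the bar square to the hook's plane.
- I crept the bare bar against the hook's shank about 60 mm above the bowl and held it there until the wrist pictures showed the hook no longer moving.
- I then slid the bar down at about 16 mm/s and let the spring take the load until the hand carried only about 0.2 N. I opened the jaws slowly and backed off along the tool axis.

**Last checks:**
- **Seating and load:** the bar sits in the bowl with the hook a few millimetres from the handle's middle. The basket weighed about 5.4 N in the hand, roughly 27 mm of rod travel, and the dial pointer has swung round.
- **Level and clearance:** the basket looks level and hangs about 4 cm above the bench. The jaws are clear of it.
- **Other things on the bench:** none appear to have moved.
- **Not fully still:** the basket still swayed slightly when I handed in. I put this at about ±5 mm, at most about 35 mm/s at the underside against the 50 mm/s limit. It was dying away only slowly.
- **Camera disagreement:** the scene and side cameras disagreed by about 6 mm in y. I averaged the two, and the wrist view agreed with the result to a few millimetres.

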